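Jack the bottle trough level and hold it

ROBOT

A 7-joint arm with a two-finger parallel gripper is mounted at the origin on the work surface. World frame = base frame: x ahead of the robot, y to its left, z up, the work surface at z = 0. Lengths are in mm, angles in rad, forces in N, time in s.
With the tool pointing down it reaches from about 400 to 875 mm from the base axis. Payload 4.4 kg.
Tool frame: the origin (TCP) lies between the finger pads; the fingertips stand ctrl.finger_overhang ahead of it and the grasp point (between the pads) lies 11 mm behind it (ctrl.finger_overhang is the distance from the TCP to the fingertips, in mm); z points along the fingers, y is the direction in which the jaws open and shut (so a half turn about z gives the same grasp; the last joint's range is limited). The gripper opens to 85 mm and grips with 20 to 120 N. Pads are 22 mm wide; open, the fingers measure 114 mm over their backs; the gripper's body (76 mm by 85 mm) begins 54 mm behind the grasp point. The pads swing forward as they close: fully open they stand 13 mm farther back than shut.
Start: joints at [-1.173, 0.628, 0.038, 1.517, -0.027, 0.996, -0.02], TCP at [290.757, 581.359, 211.213] pointing down, gripper open.
Joint ranges: [-3.06, 3.06], [-0.37, 2.12], [-1.25, 1.32], [0.18, 2.47], [-1.1, 4.24], [0.23, 1.98], [-2.94, 2.94]. Speed limits (rad/s): [2.57, 2.57, 3.14, 3.14, 3.14, 3.14, 3.14].

INTERFACE

Orientations are given as [roll, pitch, yaw] about the fixed x, y, z axes, in that order (R = Rz(yaw) Ry(pitch) Rx(roll)).
In Python, from cell import ctrl gives the robot as it stands. The module is installed in compiled form; this text tells all that it offers.
- The arm moves only by the tool step_arm, never from a script. Its argument "deltas" is a list that holds one entry, the list of rows, each a list of 7 numbers: the opening, from 0 (shut) to 1 (fully open), then the shift along the world's x, y, z in mm, then the turn, a rotation vector about the world's x, y, z in rad. In form: [[[grip, tx, ty, tz, rx, ry, rz], ...]]. A call has 1 to 10 rows; each row shifts and turns the commanded pose from where the row before left it; what a row does not reach is not made up. A row lasts 1/12 s, in which the tool goes at most 41.7 mm and 7.16 degrees, less where a joint would pass 70% of its speed; a pose out of reach is approached as far as the arm can. A call is refused whole if a number of a shift passes 41.7 or a number of a turn 0.125, either way. A call with a gripper value outside its range is refused whole. The fingers move at their own pace and stop on an object; the grip force is fixed at half the most. Time passes only in rows, so rows that do not move let the fingers close. It gives the time, the measured TCP pose, the force and the opening at its end, in the units of the state.
- ctrl.read_state(): the state, without advancing time (a new reading comes with each control period).
- ctrl.get_image(name): name is "scene" or "side" or "wrist"; returns (picture, depth): 480x640x3 uint8, red, green, blue; 480x640 float32, mm along the optical axis (not along the pixel's ray), 0 where there is no reading.
- ctrl.camera_info(name): a dict with "intrinsics" (3x3 intrinsics, pixels), "distortion" ([k1, k2, p1, p2, k3] as OpenCV has them; the pictures are not rectified), "rvec" (rotation vector, rad) and "tvec" (3), from world to camera coordinates, as OpenCV has them. Camera axes: x right, y down, z forward; pixel columns grow to the right and rows downward; lengths in mm; the calibration is good to about 2 mm. A picture is of the moment at which its call begins: read the wrist's pose just before it. camera_info takes no time and is no camera call; for the wrist camera it gives the pose at the moment of the call.
- ctrl.finish_job(): hands the job in, once; it reports no verdict.
The state is a dict: "clock": time; "qpos": joint angles; "qd": joint speeds; "tau": joint torques, N m; "eef_pos": TCP position; "tool_rot": TCP orientation; "force": force on the tool from outside, world axes, zero at the start; "torque": the same for the moment, N m; "width": finger opening in mm.
Only numpy, scipy, OpenCV 4.12 (cv2) and the standard library are available. Lean on these libraries where they do the work, as an engineer would, in place of code of your own. Each camera call takes 0.05 s, during which the arm holds its last target.

TASK

The hinged trough with the brown bottle has sagged onto its brick and must be held level: first push the open drawer, which is in the way, fully home. Then set the small lever jack flat on the bench with its saddle centred under the trough's lift point (under the hexagonal bolt head on the tab at its free end), and pump its handle down to the stop so that the jack alone raises the trough. Finish while still holding the handle down, as it springs back when released; do not push on the trough, and leave the loose brick, squeeze bottle and tub alone.

Things in the scene. Friction and masses are not known exactly. Their poses are not given: they have to be found in the camera images.
- stand: Fixed stand of the trough. Origin on the bench exactly under the lift point (when the trough is level; within 2 mm when sagged). Its +y axis runs along the trough from the free end to the hinge, z up. A firebrick (top about 60 mm high) fills x -57..57, y 92..208 mm; the two hinge posts stand at y 345 mm, 104 mm high. The bench is bare under the lift point for y below 70 mm.
- trough (a joint): Trough angle about a level hinge along the stand's x, 340 mm in +y from the lift point, 85 mm high. 0 = sagged on the brick, 0.07 rad = level, grows as the free end rises. Dark steel V trough 90 mm wide with a strapped amber bottle (top 155 mm above the bench), about 0.8 kg; the lift point carries about 3 N. The V ends at stand y = 30 mm.
- lift_point (a point): Centre of the flat underside of the round boss (22 mm wide, 8 mm deep) under the lift tab: 50 mm above the bench while sagged, 74 mm when level. The tab is a 30 mm wide, 6 mm thick steel bar sticking out from the trough's free end to stand y = -20 mm; above the lift point it has a hexagonal bolt head 18 mm across and 7 mm high.
- unit: Fixed low grey drawer unit, 200 (x) by 160 (y) by 85 mm high, origin under its centre on the bench; one drawer, which opens along the unit's -x, across the space the jack needs.
- drawer (a joint): Opening of the drawer in m: 0 = fully home, 0.16 = fully out. Slides along the unit's x with about 2 N of friction plus damping (8 N per m/s), stays where left; a rigid stop at 0.
- drawer_front (a point): Centre of the drawer's flat front face (156 mm wide, from 7 to 84 mm above the bench), 46 mm above the bench. The face looks to the unit's -x; push it along the unit's +x. Fully home it lies 100 mm from the unit's origin.
- jack: Loose dark steel lever jack, 0.95 kg. Origin under its base plate, below the carrying lug; +x to the saddle, -x to the pump handle, z up. Plate x -130..95, y -38..38, 8 mm thick. Lug to grasp from above: upright plate 14 mm thick (y), x -15..25, top z = 90 mm. It fits under the tab with its +x along the stand's +y. Slides on the bench or can be carried.
- saddle_top (a point): Centre of the flat top of the round steel saddle, 38 mm wide, at jack x = 65, y = 0 mm; 44 mm above the jack's underside when down (6 mm below the sagged lift point), 74 mm when up.
- pump (a joint): Pump handle angle: 0 = up (0.45 rad above level), 0.55 = fully down on its stop (0.10 rad below level). Raises the saddle in proportion, 30 mm over the full stroke. A spring and the load push it back up; fully down under load it needs 5 to 8 N at the pad. Pivot axis along the jack's y at x = -35, z = 62 mm.
- pump_pad (a point): Centre of the top face of the black rubber pad (34 mm along the handle by 44 mm across, 10 mm thick) at the handle's end, 98 mm from the pivot; about x = -121, z = 109 mm in the jack's frame when up and x = -133, z = 57 mm when down. Push it down from above.
- brick: Loose firebrick, 95 by 95 by 64 mm, to be left alone. Origin under its centre.
- squeeze: White squeeze bottle with a yellow cap, 52 mm wide, 110 mm high, to be left alone. Origin under its centre.
- tub: Clear plastic tub, 110 by 140 by 55 mm, to be left alone. Origin under its centre.
There are look-alikes about, which are no part of the job. Leave any purple or red look-alike of the jack alone.

How it is judged:
By the outcome, as a careful person would: the job done as asked, in the order asked, and still so for the second after the job is handed in, while the arm keeps its last pose, push and grip.
It also fails if it takes over 72 s, if anything falls off the work surface, if the arm or the gripper's body presses on something with over 40 N, if the wrist force passes 120 N, or if a joint passes its speed limit or range.

## Working session

There is one attempt and no reset: what is moved stays moved. The work goes in short steps, Python scripts to look and compute and a tool call to move; the robot and the scene stay as the last step left them, time stands still between calls to the robot, and variables do not carry over. Pictures are saved under pics/ and viewed, and the job is handed in when it is done.

Besides the shell and the picture viewer there is one more tool, called after ">>>" as name([rows], argument=value, ...), one row to a line, values as JSON. step_arm: Moves the arm, as the interface text tells. Its arguments: {"type":"object","properties":{"deltas":{"type":"array"}},"required":["deltas"]}

```bash
mkdir -p pics
python3 - <<'E'
from cell import ctrl
import cv2,numpy as np
s=ctrl.read_state();print(s, ctrl.finger_overhang)
for n in("scene","side","wrist"):
    im,d=ctrl.get_image(n);cv2.imwrite(f"pics/{n}0.png",im[:,:,::-1]);np.savez(f"pics/{n}0.npz",im=im,d=d)
    c=ctrl.camera_info(n);print(n,c)
E
```

```text
{'clock': 0.0, 'qpos': array([-1.17279786,  0.62931693,  0.0383955 ,  1.51837335, -0.02698584,
        0.9962969 , -0.01997287]), 'qd': array([ 0.00087262, -0.00016961, -0.00114551,  0.00082877, -0.00025047,
       -0.00025439, -0.00124104]), 'tau': array([-9.13573285e-05, -5.63406587e+01,  1.22595571e+00, -1.93447709e+01,
        1.09500729e-02,  1.06262232e-02, -6.85269271e-06]), 'eef_pos': array([290.4334962 , 580.76402286, 210.30549056]), 'tool_rot': array([-3.13971469e+00,  7.92763340e-06,  2.67786649e+00]), 'force': array([ 0.39333454, -0.94509544,  0.60853328]), 'torque': array([-0.05114196,  0.02083459,  0.0117439 ]), 'width': 85.23220663951432} 8.0
scene {'intrinsics': array([[573.84795559,   0.        , 317.90611124],
       [  0.        , 573.84795559, 236.85403031],
       [  0.        ,   0.        ,   1.        ]]), 'distortion': array([-0.19023884,  0.        ,  0.        ,  0.        ,  0.        ]), 'rvec': array([ 1.27992241,  2.21394482, -0.98055561]), 'tvec': array([ 258.81739303, -241.50013502, 1889.59162163])}
side {'intrinsics': array([[581.49566809,   0.        , 320.48899376],
       [  0.        , 581.49566809, 238.6002608 ],
       [  0.        ,   0.        ,   1.        ]]), 'distortion': array([0.05246554, 0.        , 0.        , 0.        , 0.        ]), 'rvec': array([ 2.08550144, -0.05889848,  0.02443728]), 'tvec': array([-524.49880791,  107.09222255, 1264.81700679])}
wrist {'intrinsics': array([[366.13347092,   0.        , 318.96872894],
       [  0.        , 366.13347092, 237.02788645],
       [  0.        ,   0.        ,   1.        ]]), 'distortion': array([-0.0532745,  0.       ,  0.       ,  0.       ,  0.       ]), 'rvec': array([-2.47343911, -1.52680085, -0.20298546]), 'tvec': array([-648.45685399,  -34.32642202,  379.25375066])}
```

View pics/scene0.png

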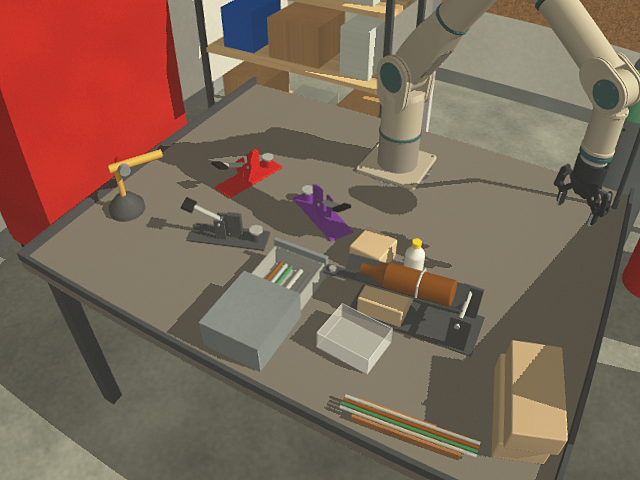

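View pics/side0.png

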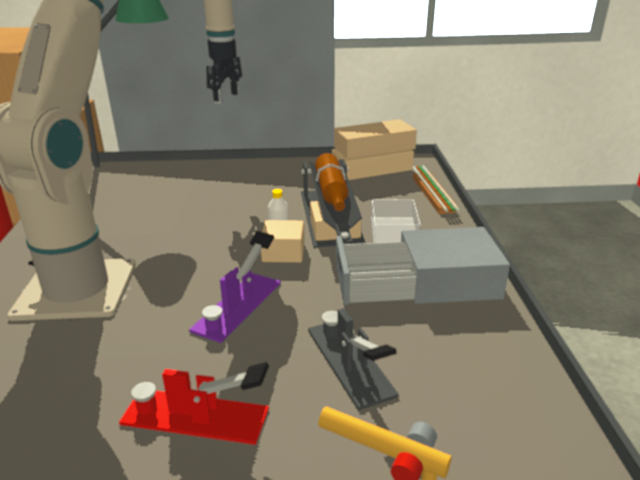

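View pics/wrist0.png

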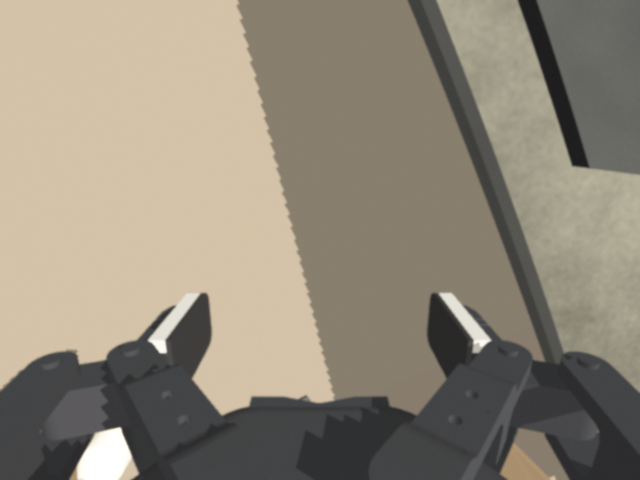

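Candidates for "jack" (scene px): dark grey (228,235), purple (322,212), red (250,170); the yellow/grey clamp at (130,190) is also not it. The dark steel one fits the description. The wrist sees only bench.

```bash
cat > h.py <<'E'
import numpy as np,cv2
from cell import ctrl
def cam(n):
    c=ctrl.camera_info(n);K=np.array(c['intrinsics']);D=np.array(c['distortion']);R=cv2.Rodrigues(np.array(c['rvec']))[0];t=np.array(c['tvec']).reshape(3)
    return K,D,R,t
def cloud(n,d,c=None):
    K,D,R,t=c or cam(n)
    v,u=np.mgrid[0:480,0:640]
    p=cv2.undistortPoints(np.stack([u,v],-1).reshape(-1,1,2).astype(float),K,D).reshape(480,640,2)
    P=np.dstack([p[...,0]*d,p[...,1]*d,d])
    W=(P-t)@R
    W[d<=0]=np.nan
    return W
def ray(n,u,v,z,c=None):
    K,D,R,t=c or cam(n)
    p=cv2.undistortPoints(np.array([[[u,v]]],float),K,D).reshape(2)
    C=-R.T@t; r=R.T@np.array([p[0],p[1],1]); return C+r*(z-C[2])/r[2]
def proj(n,P,c=None):
    K,D,R,t=c or cam(n)
    return cv2.projectPoints(np.array(P,float).reshape(-1,3),cv2.Rodrigues(R)[0],t,K,D)[0].reshape(-1,2)
E
python3 - <<'E'
from h import *
for n in("scene","side"):
    z=np.load(f"pics/{n}0.npz");W=cloud(n,z['d']);im=z['im']
    pts={'scene':[(257,231),(228,222),(189,205),(220,245),(332,268),(262,300),(300,245),(405,280),(414,243),(375,240),(150,330),(350,360)],
     'side':[(331,318),(347,318),(378,351),(345,236),(365,244),(450,240),(340,268),(332,180),(285,228)]}[n]
    for u,v in pts: print(n,u,v,np.round(W[v,u],1),im[v,u])
    # top view orthographic map
    X=W.reshape(-1,3);C=im.reshape(-1,3)
    m=(X[:,2]>-20)&(X[:,2]<250)
    X=X[m];C=C[m];o=np.argsort(X[:,2]);X=X[o];C=C[o]
    img=np.zeros((600,700,3),np.uint8)
    # columns: x 200..900 ; rows: y 400..-600 ->0.6
    c=((X[:,0]-200)).astype(int);r=((350-X[:,1])*0.75).astype(int)
    k=(c>=0)&(c<700)&(r>=0)&(r<600)
    img[r[k],c[k]]=C[k]
    cv2.imwrite(f"pics/top_{n}.png",img[:,:,::-1])
    I=cv2.resize(im[150:390,150:490] if n=="scene" else im[160:420,180:530],None,fx=2.2,fy=2.2,interpolation=cv2.INTER_CUBIC)
    cv2.imwrite(f"pics/crop_{n}.png",I[:,:,::-1])
E
```

```text
scene 257 231 [ 538.9 -182.1   39.3] [175 174 154]
scene 228 222 [ 563.8 -261.6   57. ] [70 69 64]
scene 189 205 [ 603.9 -359.8  107.3] [57 54 49]
scene 220 245 [ 600.6 -270.9   -5.2] [98 92 79]
scene 332 268 [588.   82.3  70.4] [169 167 150]
scene 262 300 [774.   -2.3  84.5] [140 143 133]
scene 300 245 [491.  -72.9  -2. ] [126 118 104]
scene 405 280 [592.9 277.1 133.1] [129  80  40]
scene 414 243 [443.  238.5 110.9] [243 210  47]
scene 375 240 [438.1 129.4  67.3] [217 186 136]
scene 150 330 [ 947.8 -218.    21.1] [60 61 57]
scene 350 360 [781.8 237.3  22.1] [162 159 144]
side 331 318 [ 535.  -196.9   43.1] [217 216 193]
side 347 318 [ 558.9 -258.2   88.6] [94 97 91]
side 378 351 [ 595.9 -376.6  113.2] [48 47 46]
side 345 236 [585.   70.7  68.4] [155 154 138]
side 365 244 [628.3  49.6  58. ] [146 145 130]
side 450 240 [807.4   8.2  85.3] [158 163 154]
side 340 268 [563.7 -51.5  61. ] [68 71 67]
side 332 180 [566.  224.  139.4] [191 116  41]
side 285 228 [449.  129.5  62. ] [247 227 162]
```

View pics/crop_scene.png

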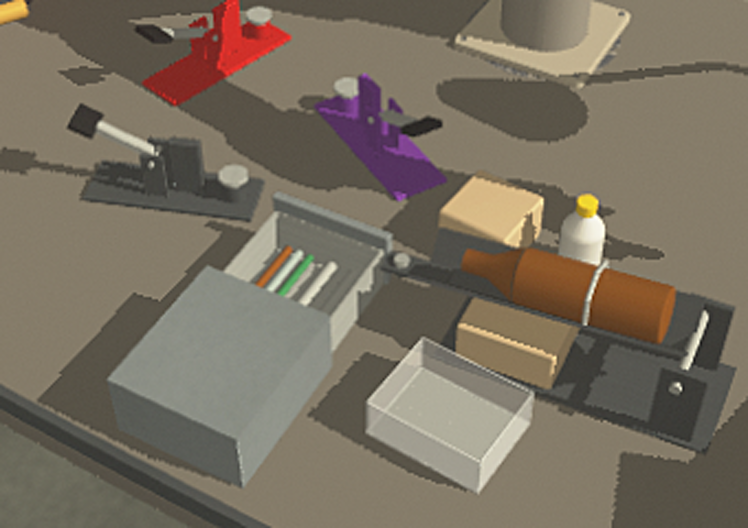

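View pics/crop_side.png

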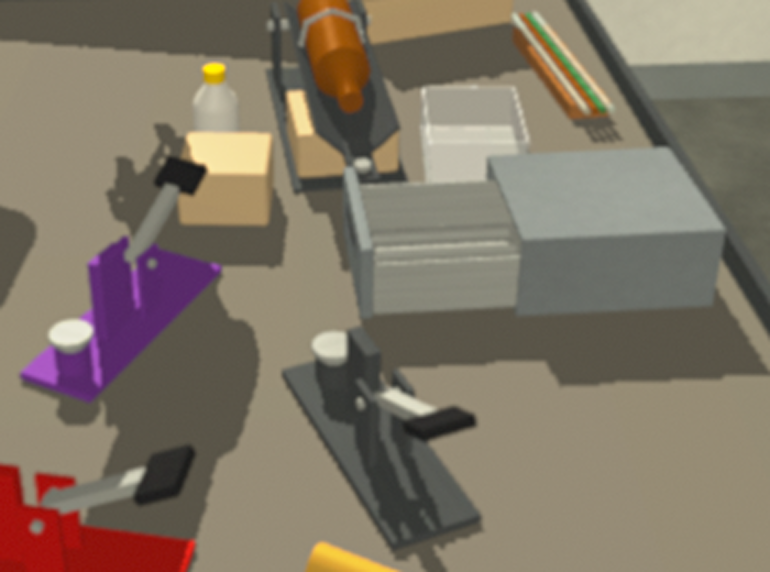

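View pics/top_side.png

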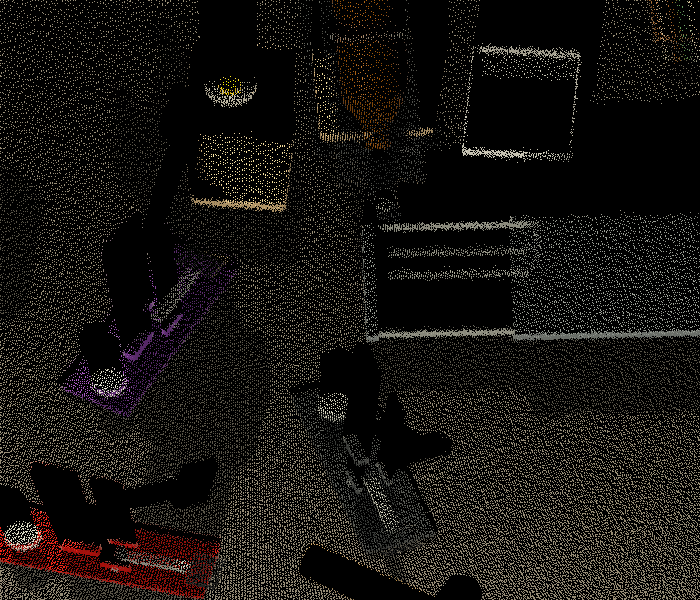

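```bash
python3 - <<'E'
from h import *
def cen(n,box,f):
    im=np.load(f"pics/{n}0.npz")['im'].astype(int);u0,v0,u1,v1=box
    m=np.zeros((480,640),np.uint8);s=im[v0:v1,u0:u1];m[v0:v1,u0:u1]=f(s)
    k,l,st,c=cv2.connectedComponentsWithStats(m);i=1+np.argmax(st[1:,4]);return c[i],st[i]
br=lambda s:(s.min(-1)>140)
dk=lambda s:(s.max(-1)<62)
for n,box in(("scene",(243,218,272,245)),("side",(315,305,345,330))):
    c,st=cen(n,box,br);print(n,'saddle',c,st,ray(n,*c,43)[:2])
for n,box in(("scene",(176,190,202,218)),("side",(360,340,400,362))):
    c,st=cen(n,box,dk);print(n,'pad',c,st,ray(n,*c,106)[:2])
for n,box in(("scene",(322,258,345,278)),("side",(335,228,355,242))):
    c,st=cen(n,box,lambda s:(s.min(-1)>125));print(n,'bolt',c,st,[ray(n,*c,z)[:2] for z in(68,)])
# drawer / unit
for n,b in(("scene",None),("side",None)):
    z=np.load(f"pics/{n}0.npz");W=cloud(n,z['d']);im=z['im'].astype(int)
    m=(np.abs(W[...,2]-85)<5)&(W[...,0]>520)&(W[...,0]<1000)&(W[...,1]>-120)&(W[...,1]<120)
    g=(im.max(-1)-im.min(-1)<16);m&=g
    m=cv2.morphologyEx(m.astype(np.uint8),cv2.MORPH_OPEN,np.ones((3,3)))
    k,l,st,c=cv2.connectedComponentsWithStats(m)
    for i in range(1,k):
        if st[i,4]>40:
            P=W[l==i][:,:2].astype(np.float32);print(n,st[i],cv2.minAreaRect(P),P.min(0),P.max(0))
# brick under the trough top z=60 & table
W=cloud("scene",np.load("pics/scene0.npz")['d'])
for n in("scene","side"):
  c=cam(n)
  print(n,'post/pins')
E
python3 - <<'E'
import cv2
a=cv2.imread('pics/scene0.png');b=cv2.imread('pics/side0.png')
cv2.imwrite('pics/z1.png',cv2.resize(a[240:365,310:495],None,fx=4.3,fy=4.3,interpolation=cv2.INTER_CUBIC))
cv2.imwrite('pics/z2.png',cv2.resize(b[145:280,290:410],None,fx=4.4,fy=4.4,interpolation=cv2.INTER_CUBIC))
E
```

```text
scene saddle [255.91489362 229.26595745] [250 225  13  10  94] [ 537.72693856 -186.24196003]
side saddle [329.55882353 316.12941176] [321 310  16  13 170] [ 532.70554018 -190.83453359]
scene pad [187.9453125 204.515625 ] [181 198  15  14 128] [ 602.63332446 -364.93131917]
side pad [376.06024096 353.10240964] [360 346  36  16 332] [ 593.63051604 -373.00357191]
scene bolt [332.37931034 267.48275862] [329 265   7   6  29] [array([583.90760295,  81.09701378])]
side bolt [341.58333333 236.15      ] [336 232  13  10  60] [array([577.30115821,  71.23101469])]
scene [ 199  271  100   79 4112] ((806.9585571289062, -13.777473449707031), (193.23641967773438, 165.2860107421875), 1.8357125520706177) [708.5756   -98.274864] [905.1893  70.0019]
side [ 402  227  107   44 3549] ((806.4466552734375, -17.607154846191406), (191.2628631591797, 166.78489685058594), 1.253495693206787) [ 709.50775 -102.87302] [902.28644  66.39704]
scene post/pins
side post/pins
```

View pics/z1.png

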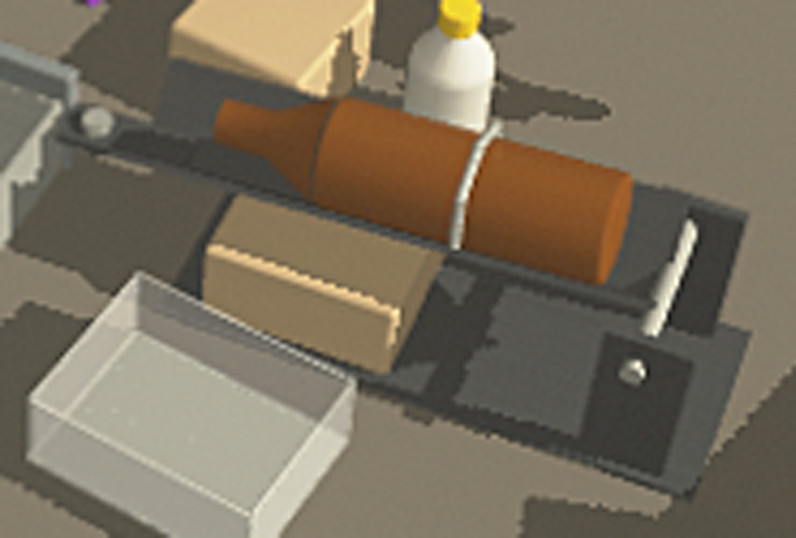

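View pics/z2.png

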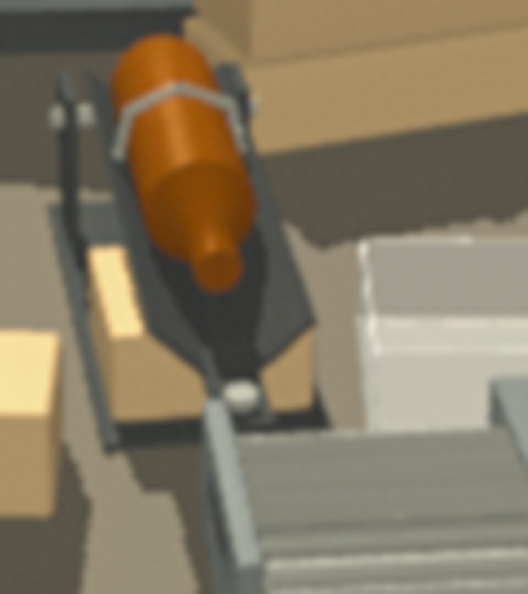

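Dark jack confirmed in the crop (saddle, lug, black pad, no colour). Unit centre ≈ (807,−15), yaw ≈ 0.025; drawer ≈ 145 mm open. I'm moving over the bench to look with the wrist camera.

>>> step_arm([
  [[1,10,-31,9,0,0,0.023],[1,10,-31,9,0,0,0.023],[1,10,-31,9,0,0,0.023],[1,10,-31,9,0,0,0.023],[1,10,-31,9,0,0,0.023],[1,10,-31,9,0,0,0.023],[1,10,-31,9,0,0,0.023],[1,10,-31,9,0,0,0.023],[1,10,-31,9,0,0,0.023],[1,10,-31,9,0,0,0.023]],
])

```text
clock: 0.98
eef_pos: [390.8, 269.6, 301.5]
tool_rot: [-3.141, -0.0, 2.909]
force: [0.7, 0.3, -0.8]
width: 85.5
```

>>> step_arm([
  [[1,10,-31,0,0,0,0.023],[1,10,-31,0,0,0,0.023],[1,10,-31,0,0,0,0.023],[1,10,-31,0,0,0,0.023],[1,10,-31,0,0,0,0.023],[0,10,-31,0,0,0,0.023],[0,10,-31,0,0,0,0.023],[0,10,-31,0,0,0,0.023],[0,0,0,0,0,0,0.023],[0,0,0,0,0,0,0.023]],
])

```text
clock: 1.82
eef_pos: [470.8, 21.4, 301.0]
tool_rot: [-3.141, -0.0, 3.135]
force: [-0.1, 1.0, -0.4]
width: 25.6
```

Run:
```python
from h import *
s=ctrl.read_state();print(s['clock'],s['eef_pos'],s['tool_rot'],s['qpos'],s['width'])
K,D,R,t=cam('wrist');im,d=ctrl.get_image('wrist')
print(-R.T@t,R)
cv2.imwrite('pics/w1.png',im[:,:,::-1]);np.savez('pics/w1.npz',im=im,d=d,R=R,t=t)
```

```text
1.8167 [470.83951033  21.39026832 301.01990996] [-3.14112650e+00 -4.39946458e-04  3.13453038e+00] [-0.19866441  0.26842885  0.12048969  1.87009918 -0.03725224  1.00571357
  1.50125384] 25.571464974797937
[404.4478376   21.11839458 464.39130056] [[ 8.22299159e-03  9.99966043e-01 -5.43529361e-04]
 [ 9.64685641e-01 -7.78976130e-03  2.63288688e-01]
 [ 2.63275513e-01 -2.68935564e-03 -9.64716939e-01]]
```

View pics/w1.png

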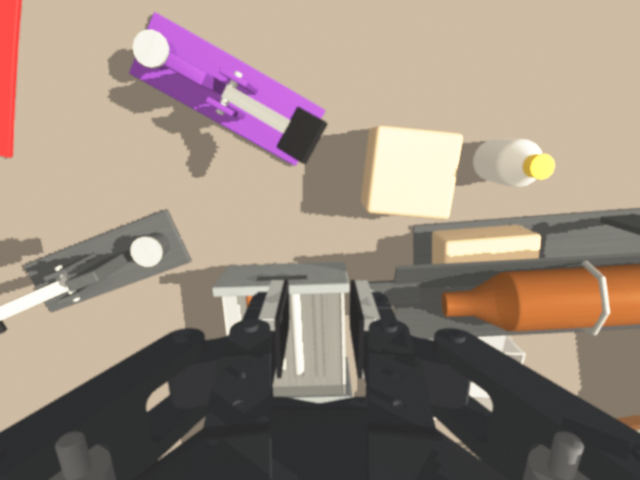

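Wrist view: target jack saddle at (147,251), its handle running off the left edge; drawer front edge row ≈265–292, cols 215–358; trough to the right, purple jack top.

Run:
```python
from h import *
z=np.load('pics/w1.npz');K,D,_,_=cam('wrist');c=(K,D,z['R'],z['t'])
for nm,u,v,h in[('saddle',147,251,44),('front L top edge',214,291,84),('front R top',349,292,84),('frontL back?',232,267,84),('frontR back?',347,265,84),('front R bottom',347,264,84),('plate c1',170,209,8),('plate c2',190,262,8),('plate c3',26,268,8),('plate c4',50,310,8)]:
    print(nm,ray('wrist',u,v,h,c).round(1))
W=cloud('wrist',z['d'],c)
for u,v in[(147,251),(280,285),(230,285),(280,271),(330,273),(340,285),(440,300),(410,170)]:print(u,v,W[v,u].round(1),z['im'][v,u])
cv2.imwrite('pics/w1c.png',cv2.resize(z['im'][200:330,0:200,::-1],None,fx=4,fy=4,interpolation=cv2.INTER_CUBIC))
cv2.imwrite('pics/w1d.png',cv2.resize(z['im'][240:340,200:370,::-1],None,fx=4.5,fy=4.5,interpolation=cv2.INTER_CUBIC))
```

```text
saddle [ 535.1 -189.6   44. ]
front L top edge [570.5 -99.   84. ]
front R top [572.6  53.3  84. ]
frontL back? [541.8 -76.4  84. ]
frontR back? [540.4  50.6  84. ]
front R bottom [539.3  50.6  84. ]
plate c1 [ 490.3 -170.2    8. ]
plate c2 [ 561.9 -151.5    8. ]
plate c3 [ 569.9 -383.5    8. ]
plate c4 [ 633.1 -362.     8. ]
147 251 [ 534.9 -189.4   44.6] [247 245 233]
280 285 [459.8   5.4 332.2] [171 168 159]
230 285 [566.5 -82.3  76.2] [132 132 126]
280 271 [564.5 -28.9  36.8] [127 128 123]
330 273 [564.3  33.   45.6] [130 129 124]
340 285 [565.2  43.3  81.2] [213 214 202]
440 300 [590.5 162.4  69.7] [87 79 74]
410 170 [439.2 119.5  63.4] [255 252 224]
```

View pics/w1d.png

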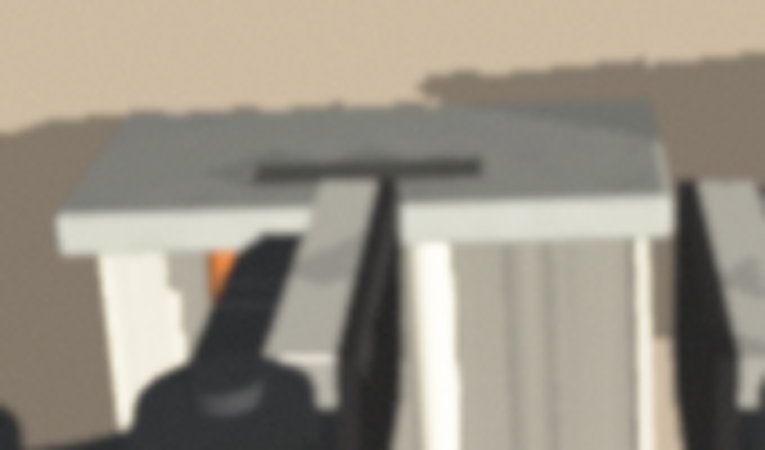

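View pics/w1c.png

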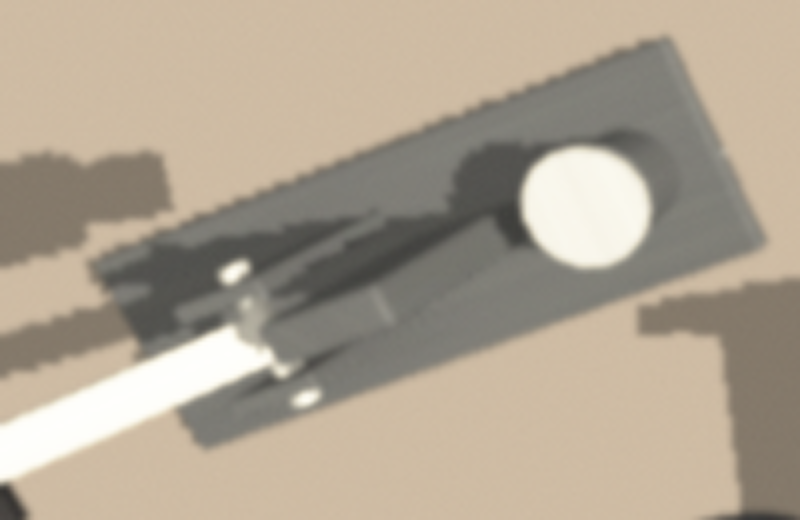

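>>> step_arm([
  [[0,7,-5.5,-32,0,0,0],[0,7,-5.5,-32,0,0,0],[0,7,-5.5,-32,0,0,0],[0,7,-5.5,-32,0,0,0],[0,7,-5.5,-32,0,0,0],[0,7,-5.5,-32,0,0,0],[0,7,-5.5,-32,0,0,0],[0,5,-5.5,-32,0,0,0],[0,0,0,0,0,0,0]],
])

```text
clock: 2.62
eef_pos: [521.3, -19.7, 39.8]
tool_rot: [3.141, -0.01, 3.139]
force: [0.2, 0.2, 0.6]
width: 0.1
```

>>> step_arm([
  [[0,8,0,0,0,0,0.01],[0,10,0,0,0,0,0.01],[0,12,0,0,0,0,0],[0,15,0,0,0,0,0],[0,15,0,0,0,0,0],[0,15,1,0,0,0,0],[0,15,1,0,0,0,0],[0,15,1,0,0,0,0],[0,15,1,0,0,0,0],[0,15,1,0,0,0,0]],
])

```text
clock: 3.45
eef_pos: [659.5, -15.3, 48.0]
tool_rot: [-3.141, -0.001, -3.124]
force: [-3.6, -2.0, -1.2]
width: 0.4
```

>>> step_arm([
  [[0,8,0,0,0,0,0],[0,8,0,0,0,0,0],[0,4,0,0,0,0,0],[0,3,0,0,0,0,0],[0,2,0,0,0,0,0]],
])

```text
clock: 3.87
eef_pos: [685.1, -14.5, 46.6]
tool_rot: [3.141, 0.001, -3.124]
force: [-2.1, 0.1, 1.8]
width: 0.2
```

>>> step_arm([
  [[0,2,0,0,0,0,0],[0,2,0,0,0,0,0],[0,2,0,0,0,0,0],[0,0,0,0,0,0,0]],
])

```text
clock: 4.2
eef_pos: [689.5, -15.3, 45.1]
tool_rot: [3.141, -0.003, -3.125]
force: [-4.2, 2.1, 3.8]
width: 0.1
```

>>> step_arm([
  [[0,2,0,0,0,0,0],[0,2,0,0,0,0,0],[0,2,0,0,0,0,0],[0,0,0,0,0,0,0]],
])

```text
clock: 4.53
eef_pos: [689.3, -15.3, 44.5]
tool_rot: [3.141, -0.016, -3.126]
force: [-16.7, 1.5, 12.4]
width: 0.1
```

>>> step_arm([
  [[0,1.5,0,0,0,0,0],[0,1.5,0,0,0,0,0],[0,0,0,0,0,0,0]],
])

```text
clock: 4.78
eef_pos: [689.2, -15.4, 44.5]
tool_rot: [3.14, -0.022, -3.126]
force: [-24.2, 1.0, 17.5]
width: -0.4
```

>>> step_arm([
  [[0,-20,0,0,0,0,0],[0,-25,0,0,0,0,0],[0,-20,0,30,0,0,0],[0,-15,0,38,0,0,0],[1,-10,0,40,0,0,0],[1,-10,20,40,0,0,0],[1,-10,20,40,0,0,0],[1,-10,20,0,0,0,0],[1,-10,20,0,0,0,0],[1,0,0,0,0,0,0]],
])

```text
clock: 5.62
eef_pos: [570.9, 66.4, 227.2]
tool_rot: [3.138, 0.002, -3.119]
force: [-0.2, 0.6, 0.0]
width: 72.5
```

```bash
cat > snap.py <<'E'
import sys
from h import *
n=sys.argv[1];tag=sys.argv[2]
s=ctrl.read_state();print(s['clock'],s['eef_pos'].round(1),s['tool_rot'].round(3),s['force'].round(1))
K,D,R,t=cam(n);im,d=ctrl.get_image(n)
cv2.imwrite(f'pics/{tag}.png',im[:,:,::-1]);np.savez(f'pics/{tag}.npz',im=im,d=d,R=R,t=t,K=K,D=D)
E
python3 snap.py wrist w2
```

```text
5.6167 [570.9  66.4 227.2] [ 3.138e+00  2.000e-03 -3.119e+00] [-0.2  0.6  0. ]
```

View pics/w2.png

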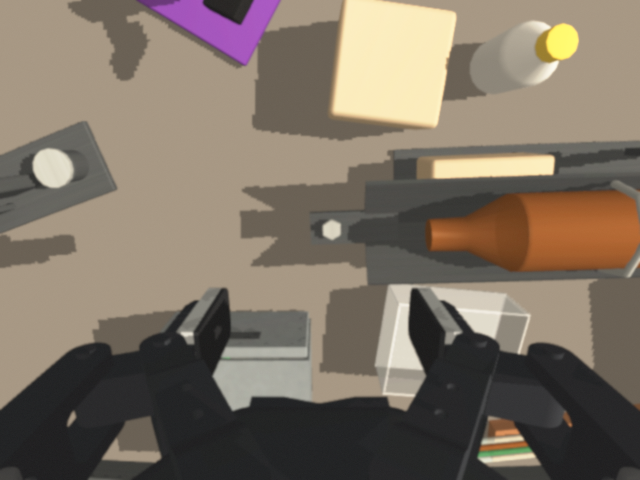

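Wrist view: drawer closed (front flush, ≈(262,330)); hex bolt at (332,230); trough axis nearly along image x.

Run:
```python
from h import *
z=np.load('pics/w2.npz');c=(z['K'],z['D'],z['R'],z['t'])
im=z['im'].astype(int);m=np.zeros((480,640),np.uint8);m[216:244,318:348]=(im[216:244,318:348].min(-1)>170)
k,l,st,ce=cv2.connectedComponentsWithStats(m);i=1+np.argmax(st[1:,4]);print(ce[i],st[i])
print('bolt',[ray('w',*ce[i],h,c).round(1) for h in(66,71)])
W=cloud('w',z['d'],c);print(W[230,332],W[166,54],W[75,395], W[332,262])
m[:]=0;m[145:190,30:76]=(im[145:190,30:76].min(-1)>140)
k,l,st,ce=cv2.connectedComponentsWithStats(m);i=1+np.argmax(st[1:,4]);print('saddle',ce[i],st[i],ray('w',*ce[i],44,c).round(1))
# base plate edge (z~? ), from wood under
def line(p,q,h):
    a=ray('w',*p,h,c);b=ray('w',*q,h,c);return a.round(1),b.round(1),np.arctan2(b[1]-a[1],b[0]-a[0])
print(line((393,152),(639,143),5));
print('tab',line((312,212),(360,210),60)); print('tab lo',line((314,245),(362,244),60))
I=cv2.resize(im[130:300,290:640].astype(np.uint8)[:,:,::-1],None,fx=2.2,fy=2.2,interpolation=cv2.INTER_CUBIC);cv2.imwrite('pics/w2c.png',I)
for v in(190,200):pass
# brick front edge
print(W[165,480],W[200,450],W[270,450])
```

```text
[331.56888889 229.41777778] [324 221  16  18 225]
bolt [array([586. ,  77.9,  66. ]), array([584.8,  77.7,  71. ])]
[585.33458289  78.12060026  70.80177448] [ 533.91268984 -187.33440423   45.54408749] [452.34491954 127.27566696  62.90987925] [699.28473777  10.15748833  54.37103421]
saddle [ 52.47926635 167.54066986] [  33  148   41   40 1254] [ 535.5 -190.2   44. ]
(array([517.7, 141.6,   5. ]), array([498.8, 408. ,   5. ]), np.float64(1.6416221842717549))
tab (array([571.4,  59.7,  60. ]), array([568.6, 103.8,  60. ]), np.float64(1.633869312640083))
tab lo (array([603. ,  62.1,  60. ]), array([601.1, 107.3,  60. ]), np.float64(1.612344417516077))
[525.03853063 210.66640031  58.82264326] [553.44439056 177.05606836  84.66536147] [612.74633263 180.29380308  95.16666076]
```

View pics/w2c.png

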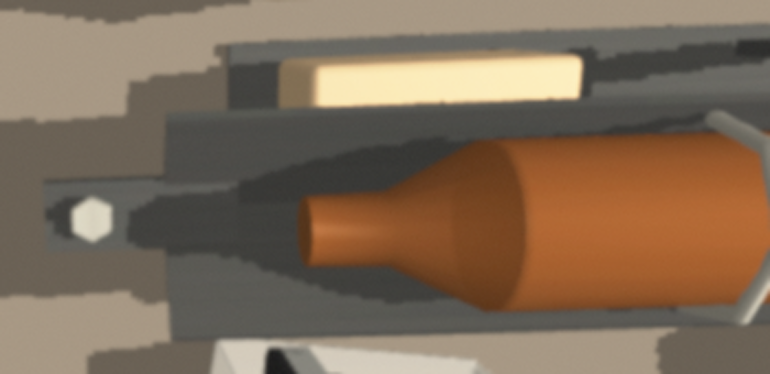

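Lift point ≈ (585,78), stand +y direction ≈ 1.64 rad; jack saddle (535.5,−190), jack +x at ≈1.908 rad → lug at ≈(555,−247).

>>> step_arm([
  [[1,-1.5,-31,0,0,0,-0.115],[1,-1.5,-31,0,0,0,-0.115],[1,-1.5,-31,0,0,0,-0.115],[1,-1.5,-31,0,0,0,-0.115],[1,-1.5,-31,0,0,0,-0.115],[1,-1.5,-31,0,0,0,-0.115],[1,-1.5,-31,0,0,0,-0.115],[1,-1.5,-31,0,0,0,-0.115],[1,-1.5,-31,0,0,0,-0.115],[1,-1.5,-31,0,0,0,-0.115]],
])

```text
clock: 6.5
eef_pos: [556.4, -252.8, 225.9]
tool_rot: [-3.141, 0.002, 2.001]
force: [1.0, 0.2, -0.3]
width: 85.2
```

>>> step_arm([
  [[1,0,0,-5,0,0,-0.115],[1,0,0,0,0,0,0]],
])

```text
clock: 6.67
eef_pos: [555.4, -253.6, 220.1]
tool_rot: [-3.139, 0.002, 1.884]
force: [0.1, 0.5, 0.6]
width: 85.4
```

```bash
python3 snap.py wrist w3; python3 -c "
from h import *
print(ctrl.read_state()['qpos'])"
```

```text
6.6667 [ 555.4 -253.6  220.1] [-3.139e+00  2.000e-03  1.884e+00] [0.1 0.5 0.6]
[ 0.09736854  0.59860095  0.4590284   1.63199428 -0.30307474  0.98314486
  0.97848081]
```

View pics/w3.png

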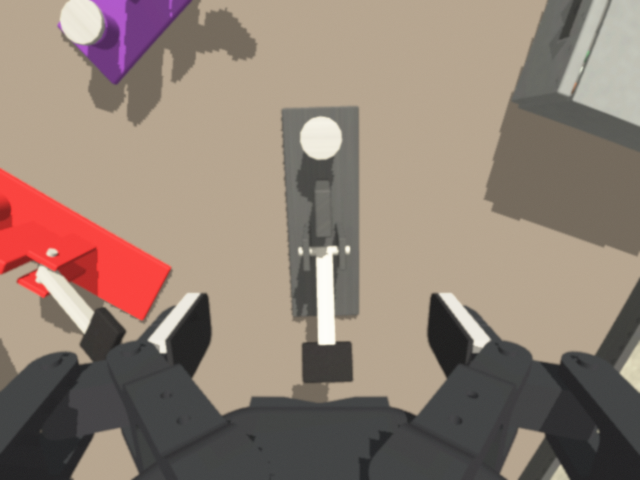

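Run:
```python
from h import *
z=np.load('pics/w3.npz');c=(z['K'],z['D'],z['R'],z['t']);im=z['im'].astype(int)
m=np.zeros((480,640),np.uint8);m[110:165,295:345]=(im[110:165,295:345].min(-1)>170)
k,l,st,ce=cv2.connectedComponentsWithStats(m);i=1+np.argmax(st[1:,4]);S=ray('w',*ce[i],44,c);print('saddle',ce[i],st[i],S)
m[:]=0;m[335:390,295:360]=(im[335:390,295:360].max(-1)<75)
k,l,st,ce=cv2.connectedComponentsWithStats(m);i=1+np.argmax(st[1:,4]);print(ce[i],st[i]);P=ray('w',*ce[i],109,c);print('pad',P,np.linalg.norm(S[:2]-P[:2]),np.arctan2(*(S-P)[[1,0]]))
W=cloud('w',z['d'],c);print(W[185:236:4,323].round(1)); print(W[138,321],W[362,328],W[150,440])
def a(p,q,h):
    A=ray('w',*p,h,c);B=ray('w',*q,h,c);print(A,B,np.hypot(*(A-B)[:2]),np.arctan2(*(A-B)[[1,0]]))
a((357,107),(357,315),8);a((282,110),(293,316),8)
cv2.imwrite('pics/w3c.png',cv2.resize(z['im'][95:395,250:400,::-1],None,fx=2,fy=2))
for h in(90,):print(ray('w',315,182,h,c),ray('w',330,182,h,c),ray('w',323,236,h,c))
```

```text
saddle [320.50825556 137.48743719] [ 300  117   42   42 1393] [ 536.12379162 -191.19210916   44.        ]
[326.65173572 362.44792833] [ 303  342   49   41 1786]
pad [ 598.77874642 -367.67108111  109.        ] 187.27111603021226 1.9119432832635197
[[ 550.8 -229.4   58.5]
 [ 550.6 -229.5   83.8]
 [ 551.2 -231.6   91.1]
 [ 552.3 -234.7   90.4]
 [ 553.3 -237.9   90.1]
 [ 554.3 -240.9   90.8]
 [ 555.2 -243.9   91.2]
 [ 556.3 -247.2   90.4]
 [ 557.3 -250.3   90.9]
 [ 558.3 -253.3   91.6]
 [ 559.4 -256.8   90.5]
 [ 560.5 -260.1   90. ]
 [ 561.6 -263.3   90.1]]
[ 536.67949338 -191.48045206   44.54858553] [ 599.56956896 -366.40222813  109.75161259] [ 6.56644645e+02 -1.64917281e+02  1.67969338e-01]
[ 561.13322562 -152.76384243    8.        ] [ 635.41238013 -363.25576152    8.        ] 223.21344224298176 1.910037776732661
[ 492.346874   -177.90816794    8.        ] [ 566.77845732 -386.79221953    8.        ] 221.74897429260645 1.913098875995945
[ 542.45527726 -225.27728491   90.        ] [ 553.856214   -221.59136498   90.        ] [ 562.39387667 -265.82536439   90.        ]
```

View pics/w3c.png

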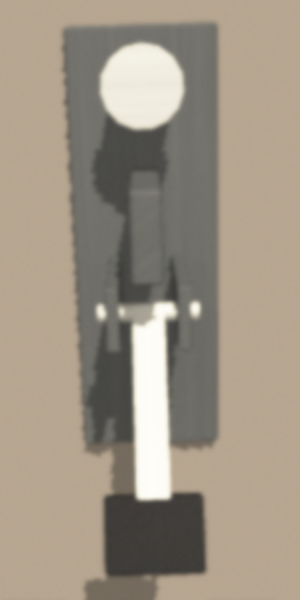

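>>> step_arm([
  [[1,0.8,5.8,-20,0,0,0.027],[1,0,0,-30,0,0,0],[1,0,0,-30,0,0,0],[1,0,0,-25,0,0,0],[1,0,0,-20,0,0,0],[1,0,0,-15,0,0,0],[1,0,0,-11,0,0,0],[1,0,0,0,0,0,0]],
])

```text
clock: 7.38
eef_pos: [556.5, -241.7, 67.8]
tool_rot: [-3.139, -0.003, 1.923]
force: [0.1, -0.7, -0.5]
width: 85.4
```

>>> step_arm([
  [[1,0,-5,0,0,0,-0.01],[1,0,0,0,0,0,0],[0.5,0,0,0,0,0,0],[0,0,0,0,0,0,0],[0,0,0,0,0,0,0],[0,0,0,0,0,0,0],[0,0,0,0,0,0,0],[0,0,0,0,0,0,0]],
])

```text
clock: 8.05
eef_pos: [557.3, -248.4, 70.1]
tool_rot: [3.142, -0.0, 1.91]
force: [-2.4, 0.4, 5.8]
width: 12.6
```

>>> step_arm([
  [[0,0,0,5,0,0,0],[0,0,0,10,0,0,0],[0,0,0,10,0,0,0],[0,0,0,0,0,0,0],[0,0,0,0,0,0,0]],
])

```text
clock: 8.47
eef_pos: [558.2, -248.8, 96.2]
tool_rot: [3.14, 0.001, 1.91]
force: [-0.7, -0.6, -1.0]
width: -0.1
```

```bash
python3 snap.py wrist w4; python3 snap.py side s4
python3 - <<'E'
import cv2
b=cv2.imread('pics/s4.png');cv2.imwrite('pics/s4c.png',cv2.resize(b[200:440,220:520],None,fx=2.4,fy=2.4))
E
```

```text
8.4667 [ 558.2 -248.8   96.2] [3.14e+00 1.00e-03 1.91e+00] [-0.7 -0.6 -1. ]
8.5167 [ 557.7 -248.5   95.6] [3.141e+00 1.000e-03 1.910e+00] [0.6 0.6 0.3]
```

View pics/s4c.png

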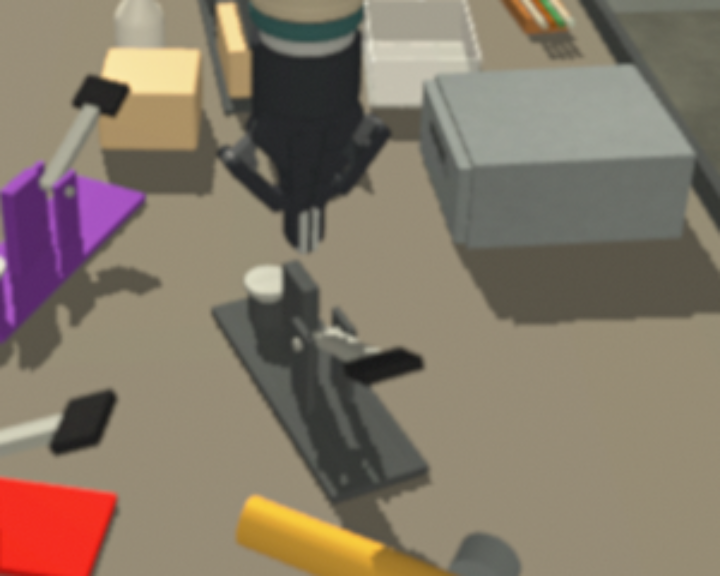

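View pics/w4.png

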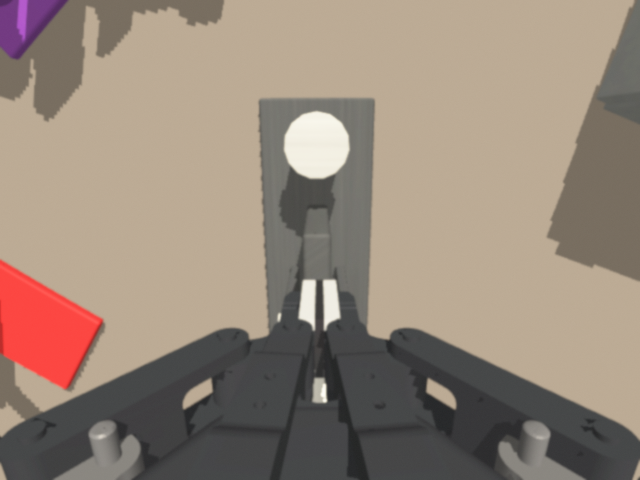

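The grasp missed: the fingers are shut on nothing (width ≈ 0) and the jack is still on the bench. I'll check the geometry.

Run:
```python
from h import *
z=np.load('pics/w4.npz');c=(z['K'],z['D'],z['R'],z['t']);im=z['im'].astype(int)
m=np.zeros((480,640),np.uint8);m[105:185,275:360]=(im[105:185,275:360].min(-1)>170)
k,l,st,ce=cv2.connectedComponentsWithStats(m);i=1+np.argmax(st[1:,4]);S=ray('w',*ce[i],44,c);print('saddle',S)
def a(p,q,h):
    A=ray('w',*p,h,c);B=ray('w',*q,h,c);print(A,B,np.arctan2(*(A-B)[[1,0]]))
a((374,98),(367,320),8);a((259,98),(268,320),8)
W=cloud('w',z['d'],c);
for v in(215,230,240,250,260,270,276,285,300,315):print(v,W[v,317].round(1),W[v,309].round(1))
T=np.array([557.7,-248.6,95.6]);ex=np.array([np.cos(1.91),np.sin(1.91),0])
for x in(-11,0,11):print(x,proj('w',[T+ex*x+[0,0,-8],T+ex*x],c).round(0).tolist())
```

```text
saddle [ 536.1537989  -191.07241448   44.        ]
[ 561.84744746 -151.38876594    8.        ] [ 615.50189732 -301.50939923    8.        ] 1.9140561915739815
[ 491.29504152 -176.17272539    8.        ] [ 544.25151051 -326.49018089    8.        ] 1.9095164795750013
215 [ 550.1 -229.8   44.3] [ 545.6 -231.2   45.1]
230 [ 550.1 -229.2   83. ] [ 546.4 -230.9   81.6]
240 [ 551.  -231.6   92. ] [ 547.5 -233.5   89.9]
250 [ 552.8 -236.7   90.6] [ 549.1 -237.9   91. ]
260 [ 554.5 -241.8   90. ] [ 550.9 -243.2   89.7]
270 [ 556.3 -246.8   89.7] [ 552.3 -247.3   91.9]
276 [ 557.2 -249.5   90.4] [ 553.4 -250.4   91.5]
285 [ 553.9 -239.5  126.7] [ 550.8 -240.2  127.5]
300 [ 553.8 -239.3  140.9] [ 551.2 -240.3  140.6]
315 [ 553.9 -239.3  152.1] [ 551.5 -240.4  151.7]
-11 [[319.0, 293.0], [319.0, 300.0]]
0 [[319.0, 273.0], [319.0, 279.0]]
11 [[318.0, 252.0], [318.0, 257.0]]
```

Run:
```python
from h import *
z=np.load('pics/s4.npz');c=(z['K'],z['D'],z['R'],z['t'])
T=np.array([557.7,-248.5,95.6])
for dz in(-8,0,11,20,30,40):print(dz,proj('s',T+[0,0,dz],c))
W=cloud('s',z['d'],c)
for v in range(280,316,3):print(v,W[v,344:354:3].round(0).tolist())
cv2.imwrite('pics/s4d.png',cv2.resize(z['im'][240:350,300:420,::-1],None,fx=5,fy=5,interpolation=cv2.INTER_CUBIC))
```

```text
-8 [[345.83086805 315.13266023]]
0 [[345.89406076 311.46892841]]
11 [[345.98190544 306.38651438]]
20 [[346.05461499 302.18902215]]
30 [[346.1363032  297.48313692]]
40 [[346.21895601 292.73233102]]
280 [[552.0, -264.0, 173.0], [557.0, -262.0, 171.0], [563.0, -258.0, 168.0], [568.0, -258.0, 168.0]]
283 [[552.0, -264.0, 167.0], [557.0, -261.0, 164.0], [563.0, -257.0, 161.0], [568.0, -259.0, 162.0]]
286 [[552.0, -266.0, 162.0], [557.0, -262.0, 159.0], [564.0, -253.0, 152.0], [568.0, -259.0, 156.0]]
289 [[553.0, -260.0, 151.0], [558.0, -260.0, 151.0], [563.0, -259.0, 150.0], [569.0, -252.0, 145.0]]
292 [[553.0, -258.0, 144.0], [558.0, -259.0, 145.0], [563.0, -260.0, 145.0], [569.0, -252.0, 139.0]]
295 [[553.0, -260.0, 139.0], [558.0, -260.0, 139.0], [563.0, -257.0, 137.0], [569.0, -250.0, 132.0]]
298 [[553.0, -260.0, 133.0], [558.0, -260.0, 132.0], [563.0, -257.0, 131.0], [569.0, -255.0, 129.0]]
301 [[553.0, -260.0, 126.0], [558.0, -259.0, 125.0], [564.0, -258.0, 125.0], [589.0, -84.0, -1.0]]
304 [[553.0, -257.0, 118.0], [nan, nan, nan], [564.0, -259.0, 119.0], [588.0, -96.0, 0.0]]
307 [[568.0, -105.0, -0.0], [575.0, -104.0, -1.0], [580.0, -107.0, 1.0], [586.0, -108.0, 1.0]]
310 [[555.0, -237.0, 90.0], [573.0, -115.0, -1.0], [579.0, -119.0, 2.0], [586.0, -114.0, -2.0]]
313 [[555.0, -245.0, 90.0], [560.0, -245.0, 90.0], [578.0, -127.0, 0.0], [584.0, -128.0, 1.0]]
```

View pics/s4d.png

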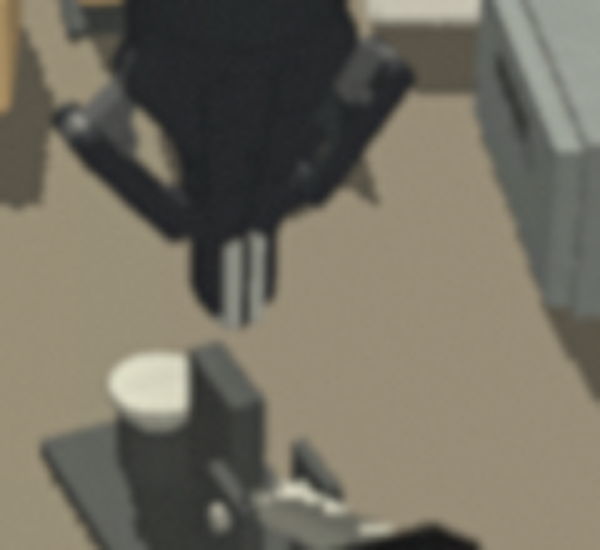

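Both cameras show the shut fingertips at z≈114 with reported TCP z≈96, so the real fingertips are ~18 mm *behind* the reported TCP, not 8 mm ahead of it. The jack did not move. I'll regrasp about 25 mm lower, using this measured offset.

>>> step_arm([
  [[1,-1,0.5,0,0,0,0],[1,0,0,0,0,0,0],[1,0,0,0,0,0,0],[1,0,0,0,0,0,0],[1,0,0,0,0,0,0],[1,0,0,-15,0,0,0],[1,0,0,-15,0,0,0],[1,0,0,-12,0,0,0],[1,0,0,-9,0,0,0],[1,0,0,0,0,0,0]],
])

```text
clock: 9.4
eef_pos: [555.0, -247.2, 41.9]
tool_rot: [-3.139, -0.003, 1.91]
force: [0.7, 0.1, -0.2]
width: 85.6
```

>>> step_arm([
  [[0,0,0,0,0,0,0],[0,0,0,0,0,0,0],[0,0,0,0,0,0,0],[0,0,0,0,0,0,0],[0,0,0,0,0,0,0],[0,0,0,0,0,0,0],[0,0,0,0,0,0,0],[0,0,0,0,0,0,0],[0,0,0,0,0,0,0]],
])

```text
clock: 10.15
eef_pos: [556.8, -248.0, 44.5]
tool_rot: [3.141, 0.0, 1.91]
force: [-0.6, 0.9, 5.5]
width: 13.1
```

>>> step_arm([
  [[0,0,0,0,0,0,0],[0,0,0,4,0,0,0],[0,0,0,6,0,0,0],[0,0,0,6,0,0,0],[0,0,0,0,0,0,0],[0,0,0,0,0,0,0]],
])

```text
clock: 10.65
eef_pos: [556.3, -247.9, 59.9]
tool_rot: [-3.141, 0.0, 1.91]
force: [0.4, 0.4, -9.6]
width: 13.0
```

```bash
python3 snap.py side s5
python3 - <<'E'
import cv2
b=cv2.imread('pics/s5.png');cv2.imwrite('pics/s5c.png',cv2.resize(b[240:420,260:440],None,fx=3.3,fy=3.3))
E
```

```text
10.65 [ 556.3 -247.9   59.9] [-3.141  0.     1.91 ] [ 0.4  0.4 -9.6]
```

View pics/s5c.png

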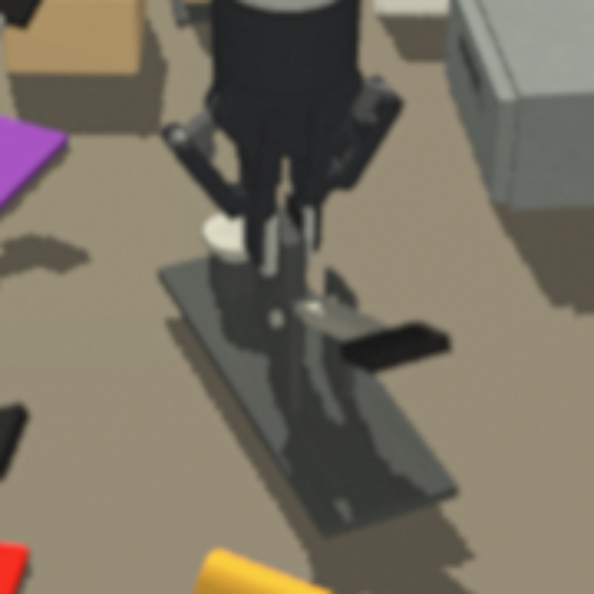

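>>> step_arm([
  [[0,3.8,19.5,0,0,0,-0.027],[0,3.8,19.5,0,0,0,-0.027],[0,3.8,19.5,0,0,0,-0.027],[0,3.8,19.5,0,0,0,-0.027],[0,3.8,19.5,0,0,0,-0.027],[0,3.8,19.5,0,0,0,-0.027],[0,3.8,19.5,0,0,0,-0.027],[0,3.8,19.5,0,0,0,-0.027],[0,3.8,19.5,0,0,0,-0.027],[0,3.8,19.5,0,0,0,-0.027]],
])

```text
clock: 11.53
eef_pos: [594.2, -51.7, 59.5]
tool_rot: [-3.141, -0.0, 1.639]
force: [-0.1, 0.1, -9.6]
width: 13.0
```

>>> step_arm([
  [[0,0,0,0,0,0,0],[0,0,0,-5,0,0,0],[0,0,0,-5,0,0,0],[0,0,0,-2,0,0,0],[0,0,0,0,0,0,0],[0,0,0,0,0,0,0]],
])

```text
clock: 12.03
eef_pos: [593.9, -54.1, 47.6]
tool_rot: [-3.141, 0.0, 1.638]
force: [-0.1, 0.3, -9.5]
width: 12.9
```

```bash
python3 snap.py wrist w6
```

```text
12.0333 [593.9 -54.1  47.6] [-3.141  0.     1.638] [-0.1  0.3 -9.5]
```

View pics/w6.png

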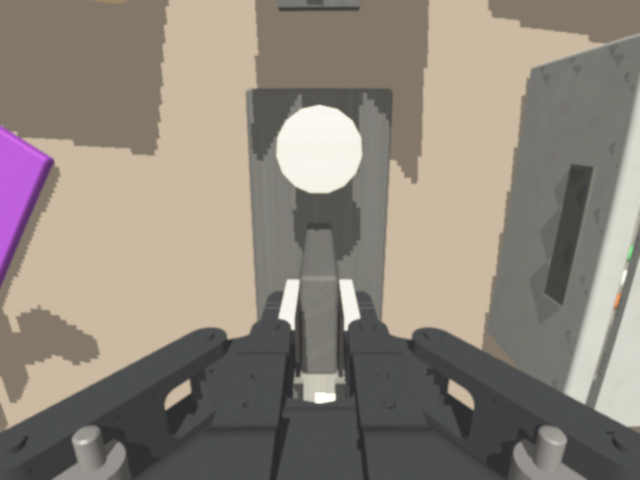

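Wrist view: jack held straight; saddle (319,149); tab tip appears at top (320,5).

Run:
```python
from h import *
z=np.load('pics/w6.npz');c=(z['K'],z['D'],z['R'],z['t']);im=z['im'].astype(int)
m=np.zeros((480,640),np.uint8);m[95:205,265:375]=(im[95:205,265:375].min(-1)>170)
k,l,st,ce=cv2.connectedComponentsWithStats(m);i=1+np.argmax(st[1:,4]);S=ray('w',*ce[i],47,c);print('saddle',ce[i],S)
def a(p,q,h):
    A=ray('w',*p,h,c);B=ray('w',*q,h,c);print(A,B,np.arctan2(*(A-B)[[1,0]]))
a((391,90),(383,300),11);a((247,90),(256,300),11)
A=ray('w',279,9,60,c);B=ray('w',359,9,60,c);print('tab end',A,B,(A+B)/2)
```

```text
saddle [318.64008111 148.94947617] [589.81356444   6.73071882  47.        ]
[625.03147888  37.90239636  11.        ] [633.87070479 -79.19630761  11.        ] 1.6461387009070372
[551.01750749  33.00111076  11.        ] [558.32830629 -84.24174667  11.        ] 1.6330717228668201
tab end [571.70416959  57.31788843  60.        ] [601.41564346  59.27968523  60.        ] [586.55990653  58.29878683  60.        ]
```

>>> step_arm([
  [[0,0,0,-1.5,0,0,0],[0,0,0,-1.5,0,0,0],[0,0,0,0,0,0,0],[0,0,0,0,0,0,0]],
])

```text
clock: 12.42
eef_pos: [594.7, -53.3, 45.2]
tool_rot: [3.141, 0.0, 1.64]
force: [-0.1, -0.7, -6.0]
width: 12.8
```

>>> step_arm([
  [[0,-0.4,6,0,0,0,0],[0,-0.4,6,0,0,0,0],[0,-0.4,6,0,0,0,0],[0,-0.4,6,0,0,0,0],[0,-0.4,6,0,0,0,0],[0,-0.4,6,0,0,0,0],[0,-0.4,6,0,0,0,0],[0,-0.4,6,0,0,0,0],[0,-0.4,6,0,0,0,0],[0,0,0,0,0,0,0]],
])

```text
clock: 13.25
eef_pos: [590.6, 3.6, 44.9]
tool_rot: [-3.141, -0.002, 1.642]
force: [-0.3, 2.8, -2.9]
width: 12.8
```

>>> step_arm([
  [[0,-0.5,6,0,0,0,0],[0,-0.4,6,0,0,0,0],[0,-0.2,4.5,0,0,0,0],[0,0,0,0,0,0,0],[0,0,0,0,0,0,0]],
])

```text
clock: 13.67
eef_pos: [589.6, 19.3, 45.1]
tool_rot: [-3.141, -0.002, 1.641]
force: [-1.6, 4.1, -3.7]
width: 12.7
```

```bash
python3 snap.py wrist w7;python3 snap.py side s7
python3 - <<'E'
import cv2
b=cv2.imread('pics/s7.png');cv2.imwrite('pics/s7c.png',cv2.resize(b[170:350,260:440],None,fx=3.3,fy=3.3))
E
```

```text
13.6667 [589.6  19.3  45.1] [-3.141e+00 -2.000e-03  1.641e+00] [-1.6  4.1 -3.7]
13.7167 [589.6  19.1  45.1] [-3.141e+00 -2.000e-03  1.641e+00] [-0.7  3.2 -5. ]
```

View pics/w7.png

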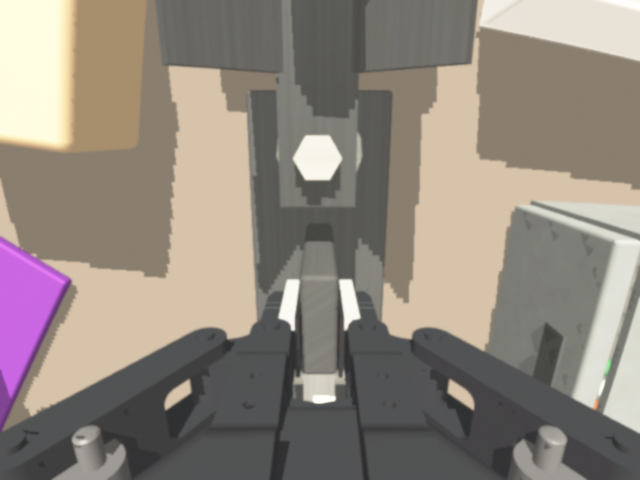

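View pics/s7c.png

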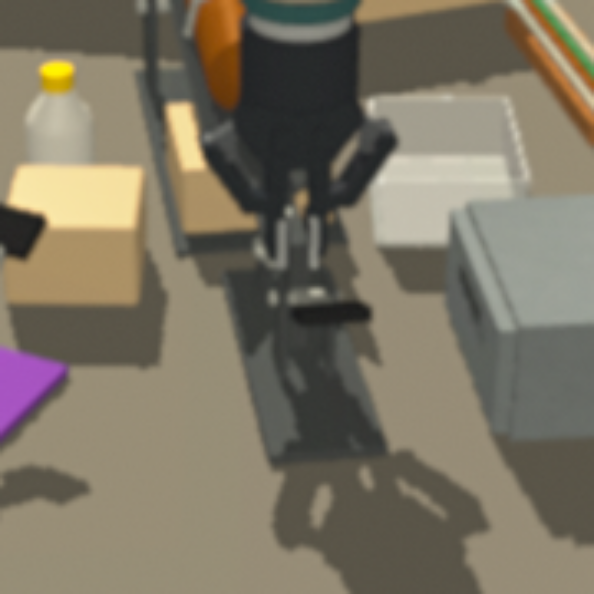

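Run:
```python
from h import *
z=np.load('pics/w7.npz');c=(z['K'],z['D'],z['R'],z['t']);im=z['im'].astype(int)
m=np.zeros((480,640),np.uint8);m[128:188,285:350]=(im[128:188,285:350].min(-1)>190)
k,l,st,ce=cv2.connectedComponentsWithStats(m);i=1+np.argmax(st[1:,4]);B=ray('w',*ce[i],71,c);print('bolt',ce[i],st[i],B)
S=ray('w',318.64,148.95,44.5,c);print('saddle',S, 'need',B-S)
W=cloud('w',z['d'],c);print(W[157,317],W[195,317])
# saddle visible sides
print('saddle sides',ray('w',276,153,44,c),ray('w',362,153,44,c))
A=ray('w',279,206,62,c);Bb=ray('w',356,206,62,c);print('tab end',(A+Bb)/2,A,Bb)
```

```text
bolt [317.06973848 157.45516812] [ 293  136   49   44 1606] [584.9199168   77.69616581  71.        ]
saddle [585.30234907  80.04344092  44.5       ] need [-0.38243227 -2.34727511 26.5       ]
[584.88217323  77.83839601  70.58742654] [585.86914692  62.66505203  63.55458833]
saddle sides [566.70819216  77.02666566  44.        ] [604.4461595  79.631852   44.       ]
tab end [586.37918204  57.97192788  62.        ] [570.79245602  56.89543367  62.        ] [601.96590806  59.04842209  62.        ]
```

>>> step_arm([
  [[0,0,-1.9,0,0,0,0],[0,0,0,0,0,0,0],[0,0,0,-1,0,0,0],[0,0,0,0,0,0,0]],
])

```text
clock: 14.1
eef_pos: [590.0, 15.1, 44.6]
tool_rot: [3.141, 0.0, 1.639]
force: [-1.1, 2.3, 1.0]
width: 12.7
```

>>> step_arm([
  [[0,-0.4,2,0,0,0,0],[0,0,0,0,0,0,0],[0,0,0,0,0,0,0]],
])

```text
clock: 14.35
eef_pos: [590.1, 15.1, 44.6]
tool_rot: [3.14, 0.003, 1.638]
force: [-0.9, -5.2, 1.4]
width: 13.0
```

```bash
python3 snap.py wrist w8
python3 - <<'E'
from h import *
z=np.load('pics/w8.npz');c=(z['K'],z['D'],z['R'],z['t']);im=z['im'].astype(int)
m=np.zeros((480,640),np.uint8);m[120:200,285:350]=(im[120:200,285:350].min(-1)>190)
k,l,st,ce=cv2.connectedComponentsWithStats(m);i=1+np.argmax(st[1:,4]);B=ray('w',*ce[i],71,c);print('bolt',ce[i],st[i],B)
S=ray('w',318.64,148.95,44,c);print('saddle',S, 'need',B-S)
E
```

```text
14.35 [590.1  15.1  44.6] [3.140e+00 3.000e-03 1.638e+00] [-0.9 -5.2  1.4]
bolt [316.15187612 146.02561048] [ 292  124   49   45 1679] [584.92033178  77.75872898  71.        ]
saddle [585.97168607  75.88225476  44.        ] need [-1.05135428  1.87647422 27.        ]
```

>>> step_arm([
  [[0,-0.5,0.5,1,0,0,0],[0,0,0,0,0,0,0],[0,0,0,0,0,0,0]],
])

```text
clock: 14.65
eef_pos: [588.5, 18.1, 44.6]
tool_rot: [-3.141, 0.0, 1.64]
force: [-0.9, -3.1, -3.3]
width: 13.3
```

>>> step_arm([
  [[0.2,0,0,0,0,0,0],[0.4,0,0,0,0,0,0],[0.6,0,0,0,0,0,0],[0.6,0,0,0,0,0,0],[0.6,0,0,10,0,0,0],[0.6,0,0,25,0,0,0],[0.6,0,-10,35,0,0,0],[0.6,0,-25,40,0,0,0],[0.6,0,-25,40,0,0,0],[0.6,0,0,0,0,0,0]],
])

```text
clock: 15.48
eef_pos: [593.0, -43.6, 194.0]
tool_rot: [3.128, 0.006, 1.633]
force: [0.5, -0.8, 0.3]
width: 51.3
```

```bash
python3 snap.py wrist w9; python3 snap.py side s9;python3 - <<'E'
import cv2
b=cv2.imread('pics/s9.png');cv2.imwrite('pics/s9c.png',cv2.resize(b[170:350,260:440],None,fx=3.3,fy=3.3))
E
```

```text
15.4833 [593.  -43.6 194. ] [3.128 0.006 1.633] [ 0.5 -0.8  0.3]
15.5333 [591.5 -40.1 190.8] [3.132e+00 3.000e-03 1.635e+00] [-0.2  0.8 -0.3]
```

View pics/w9.png

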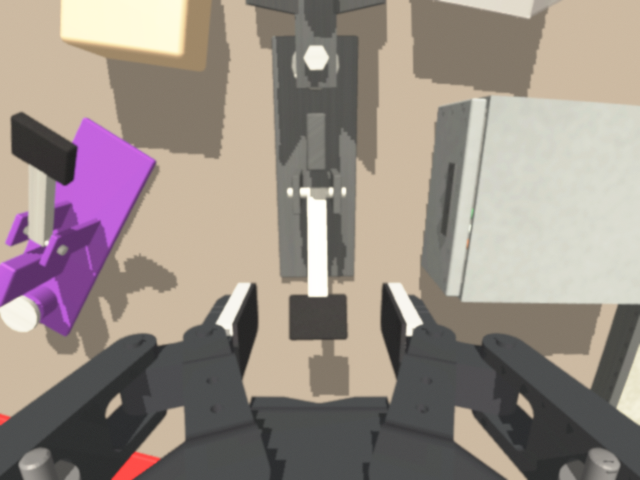

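View pics/s9c.png

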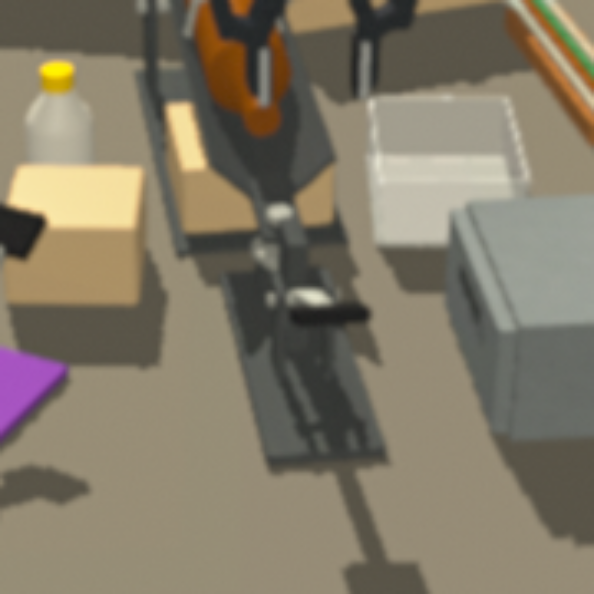

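Run:
```python
from h import *
z=np.load('pics/w9.npz');c=(z['K'],z['D'],z['R'],z['t']);im=z['im'].astype(int)
m=np.zeros((480,640),np.uint8);m[40:75,300:332]=(im[40:75,300:332].min(-1)>190)
k,l,st,ce=cv2.connectedComponentsWithStats(m);i=1+np.argmax(st[1:,4]);B=ray('w',*ce[i],71,c);print('bolt',ce[i],st[i],B)
R=lambda u,v,h:ray('w',u,v,h,c)
a,b,d,e=R(357,37,8),R(273,38,8),R(352,278,8),R(282,275,8)
print('plate',a,b,d,e);ang=lambda p,q:np.arctan2(*(p-q)[[1,0]]);print(ang(a,d),ang(b,e))
m[:]=0;m[285:350,280:355]=(im[285:350,280:355].max(-1)<75)
k,l,st,ce=cv2.connectedComponentsWithStats(m);i=1+np.argmax(st[1:,4]);P=R(*ce[i],108);print('pad',ce[i],st[i],P,(B-P),np.hypot(*(B-P)[:2]),ang(B,P))
W=cloud('w',z['d'],c)
print(W[310,318],W[60,316])
for u in range(436,500,4):print(u,W[180,u].round(1),im[180,u])
for n in('scene','side'):
    ims,dd=ctrl.get_image(n);Ws=cloud(n,dd);mm=(np.abs(Ws[...,2]-85)<4)&(abs(Ws[...,1]+15)<60)&(Ws[...,0]>640);q=Ws[mm];print(n,np.percentile(q[:,0],[0.5,99.5]),len(q));cv2.imwrite(f'pics/{n}9.png',ims[:,:,::-1])
cv2.imwrite('pics/w9c.png',cv2.resize(z['im'][80:320,400:640,::-1],None,fx=2.4,fy=2.4,interpolation=cv2.INTER_CUBIC))
cv2.imwrite('pics/w9d.png',cv2.resize(z['im'][20:180,230:400,::-1],None,fx=3.5,fy=3.5,interpolation=cv2.INTER_CUBIC))
b=cv2.imread('pics/scene9.png');cv2.imwrite('pics/scene9c.png',cv2.resize(b[220:380,190:350],None,fx=3.6,fy=3.6,interpolation=cv2.INTER_CUBIC))
```

```text
bolt [315.66284404  57.05963303] [304  46  24  24 436] [584.88196162  77.76144887  71.        ]
plate [619.47628243 108.58763211   8.        ] [546.45737748 103.11818544   8.        ] [ 633.86596268 -115.783602      8.        ] [ 562.25436692 -116.49590948    8.        ]
1.6348419705564685 1.6426033256081554
pad [317.01850095 318.27751423] [ 291  296   55   43 2108] [ 596.79495306 -110.02223249  108.        ] [-11.91299144 187.78368136 -37.        ] 188.16118183396802 1.63415139598711
[ 597.10290049 -102.89944367  108.3726074 ] [585.24936134  75.56590839  72.22287078]
436 [700.4  -9.5  24.2] [119 119 114]
440 [700.5  -8.3  34.5] [117 117 111]
444 [700.9  -7.2  43.4] [116 115 111]
448 [698.5  -5.4  59.1] [74 73 71]
452 [698.7  -4.5  67.2] [85 84 81]
456 [700.1  -3.8  71.9] [119 118 113]
460 [700.2  -2.9  79.5] [135 135 128]
464 [702.7  -2.6  80.9] [218 218 206]
468 [705.4  -2.3  81.8] [218 219 206]
472 [708.6  -2.1  81.6] [216 217 204]
476 [738.1  -7.1  23.6] [170 166 156]
480 [713.   -1.3  85.6] [198 197 189]
484 [716.5  -1.2  84.8] [211 211 200]
488 [718.9  -0.8  86.2] [211 210 198]
492 [ 7.221e+02 -6.000e-01  8.590e+01] [210 210 200]
496 [ 7.254e+02 -5.000e-01  8.540e+01] [211 211 201]
scene [705.52932977 901.6738974 ] 3008
side [701.60365537 900.0181513 ] 2606
```

View pics/w9c.png

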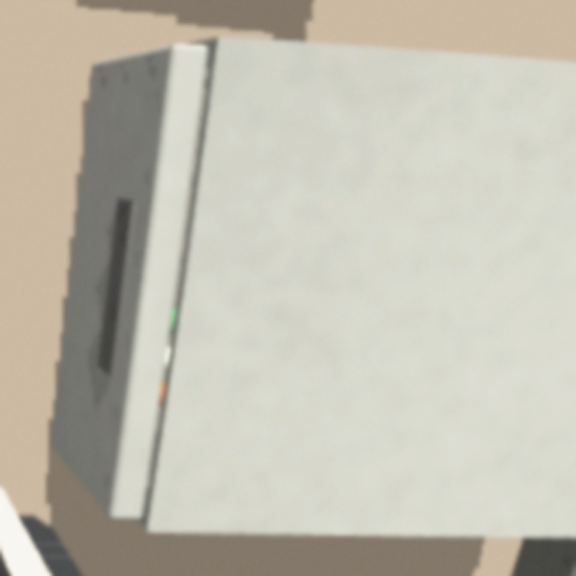

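View pics/scene9c.png

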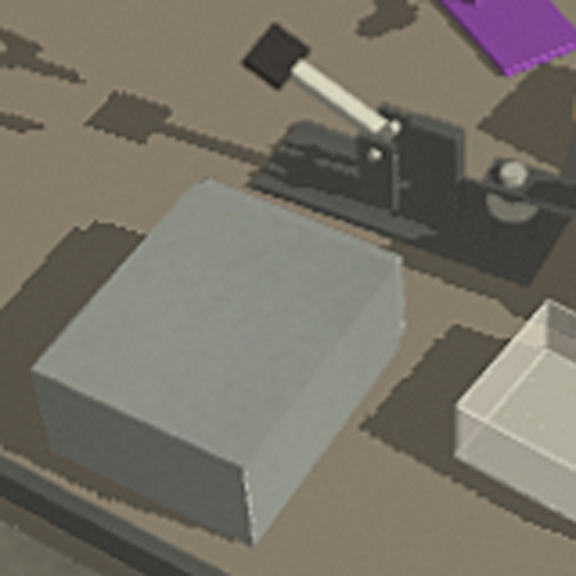

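View pics/w9d.png

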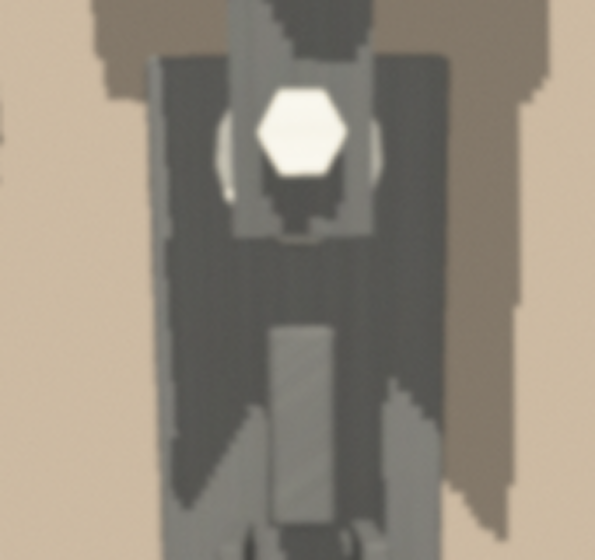

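Run:
```python
from h import *
z=np.load('pics/w9.npz');c=(z['K'],z['D'],z['R'],z['t']);im=z['im'].astype(int)
R=lambda u,v,h:ray('w',u,v,h,c)
m=np.zeros((480,640),bool)
for b in((288,50,298,84),(335,50,345,84)):
    s=im[b[1]:b[3],b[0]:b[2]];k=s.min(-1)>115;v,u=np.nonzero(k);m[b[1]:b[3],b[0]:b[2]]=k;print(u.min()+b[0],u.max()+b[0],v.min()+b[1],v.max()+b[1])
v,u=np.nonzero(m)
P=np.array([R(a,b,44)[:2] for a,b in zip(u,v)])
# extreme boundary: points with largest/smallest u per row -> circle fit
B=[]
for vv in np.unique(v):
    uu=u[v==vv]
    if (uu<315).any():B.append(R(uu.min()-.5,vv,44)[:2])
    if (uu>315).any():B.append(R(uu.max()+.5,vv,44)[:2])
B=np.array(B)
A=np.c_[2*B,np.ones(len(B))];s=np.linalg.lstsq(A,(B**2).sum(1),rcond=None)[0];print('circle',s[:2],np.sqrt(s[2]+s[0]**2+s[1]**2))
# known radius 19 fit
from scipy.optimize import least_squares
r=least_squares(lambda p:np.hypot(*(B-p).T)-19,[585,78]);print(r.x,np.abs(r.fun).mean())
```

```text
291 297 50 78
335 338 54 73
circle [584.31664907  77.63737201] 18.88070575402553
[584.34076143  77.61592219] 0.29065972097219517
```

>>> step_arm([
  [[0,1,-15,0,0,0,0],[0,1,-15,0,0,0,0],[0,1,-15,0,0,0,0],[0,1,-15,0,0,0,0],[0,1,-6,0,0,0,0],[0,0,0,-20,0,0,0],[0,0,0,-25,0,0,0],[0,0,0,-25,0,0,0],[0,0,0,0,0,0,0],[0,0,0,0,0,0,0]],
])

```text
clock: 16.52
eef_pos: [592.4, -100.5, 113.9]
tool_rot: [-3.137, -0.002, 1.641]
force: [0.1, -1.3, 1.0]
width: 0.0
```

```bash
python3 snap.py side s10;python3 snap.py wrist w10
python3 - <<'E'
import cv2
b=cv2.imread('pics/s10.png');cv2.imwrite('pics/s10c.png',cv2.resize(b[170:350,260:440],None,fx=3.3,fy=3.3))
E
```

```text
16.5167 [ 592.4 -100.5  113.9] [-3.137e+00 -2.000e-03  1.641e+00] [ 0.1 -1.3  1. ]
16.5667 [ 593.7 -101.3  115.4] [-3.14  -0.     1.641] [0.1 0.5 0.2]
```

View pics/s10c.png

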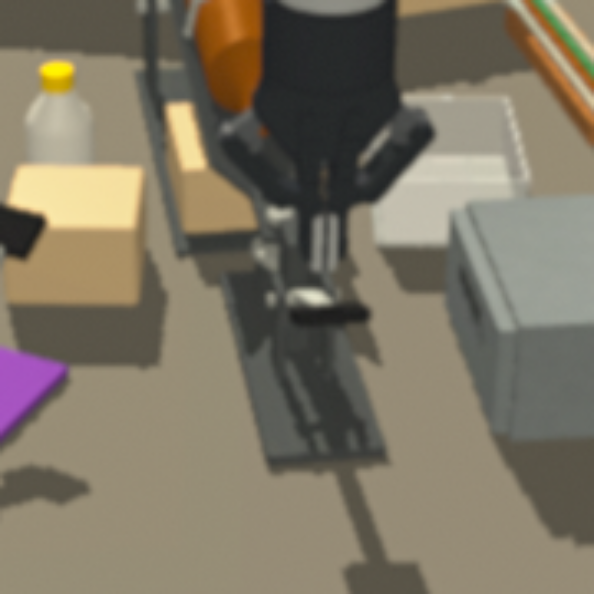

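View pics/w10.png

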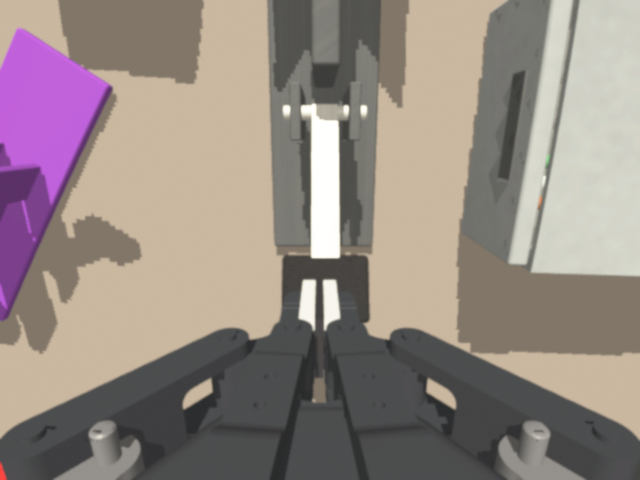

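>>> step_arm([
  [[0,3.5,-7,-10,0,0,0],[0,0,0,-8,0,0,0],[0,0,0,-4,0,0,0],[0,0,0,0,0,0,0]],
])

```text
clock: 16.95
eef_pos: [597.1, -109.2, 93.0]
tool_rot: [-3.141, -0.0, 1.639]
force: [-0.3, -0.1, 1.2]
width: -0.1
```

>>> step_arm([
  [[0,0,-0.5,-3,0,0,0],[0,0,-1.5,-4,0,0,0],[0,0,-1.5,-4,0,0,0],[0,0,-1.5,-4,0,0,0],[0,0,0,0,0,0,0]],
])

```text
clock: 17.37
eef_pos: [597.8, -114.8, 78.3]
tool_rot: [3.141, 0.001, 1.639]
force: [0.7, -0.0, 3.7]
width: 0.1
```

>>> step_arm([
  [[0,0,-1,-4,0,0,0],[0,0,-1,-4,0,0,0],[0,0,-1,-4,0,0,0],[0,0,-1,-4,0,0,0],[0,0,-0.5,-4,0,0,0],[0,0,0,-4,0,0,0],[0,0,0,0,0,0,0]],
])

```text
clock: 17.95
eef_pos: [598.0, -120.0, 54.6]
tool_rot: [3.14, 0.002, 1.639]
force: [1.0, -2.2, 4.0]
width: -0.1
```

```bash
python3 snap.py wrist w11; python3 snap.py side s11;python3 - <<'E'
import cv2
b=cv2.imread('pics/s11.png');cv2.imwrite('pics/s11c.png',cv2.resize(b[170:350,260:440],None,fx=3.3,fy=3.3))
E
```

```text
17.95 [ 598.  -120.    54.6] [3.140e+00 2.000e-03 1.639e+00] [ 1.  -2.2  4. ]
18.0 [ 598.  -119.8   54.9] [3.140e+00 2.000e-03 1.639e+00] [ 0.7 -3.   4.6]
```

View pics/w11.png

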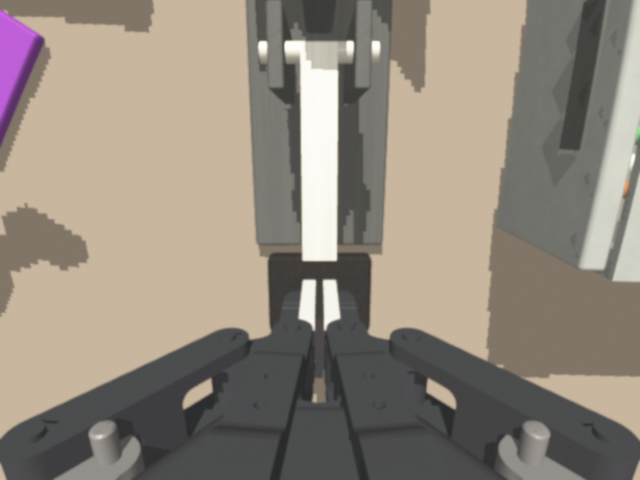

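View pics/s11c.png

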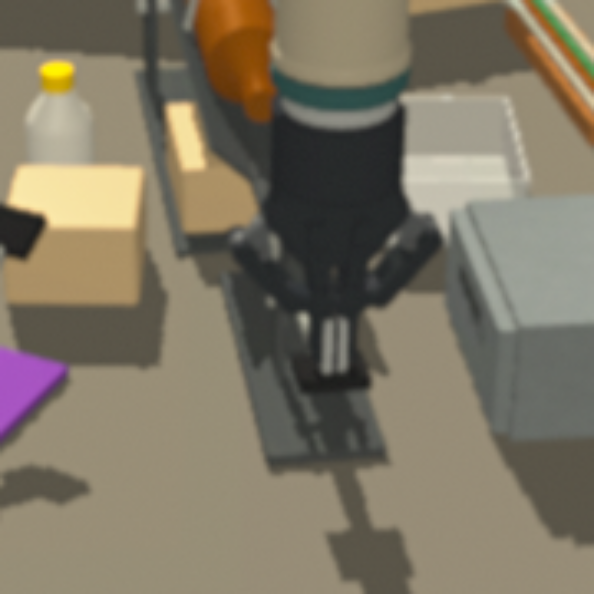

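>>> step_arm([
  [[0,0,-0.5,-4,0,0,0],[0,0,0,-4,0,0,0],[0,0,0,-4,0,0,0],[0,0,0,-4,0,0,0],[0,0,0,0,0,0,0]],
])

```text
clock: 18.47
eef_pos: [597.9, -120.3, 38.8]
tool_rot: [3.14, 0.002, 1.639]
force: [1.0, -4.3, 4.5]
width: -0.0
```

>>> step_arm([
  [[0,0,0,-2,0,0,0],[0,0,0,-2,0,0,0],[0,0,0,0,0,0,0]],
])

```text
clock: 18.72
eef_pos: [598.0, -120.3, 36.9]
tool_rot: [3.14, 0.001, 1.639]
force: [-2.7, -2.3, 17.3]
width: -0.1
```

Force jumped to 17 N at the predicted height, so the handle is on its stop. I'm verifying the trough level and saddle position next.

```bash
python3 snap.py wrist w12; python3 snap.py scene c12; python3 snap.py side s12;python3 - <<'E'
from h import *
a=cv2.imread('pics/c12.png');cv2.imwrite('pics/c12c.png',cv2.resize(a[180:360,180:500],None,fx=2.5,fy=2.5,interpolation=cv2.INTER_CUBIC))
b=cv2.imread('pics/s12.png');cv2.imwrite('pics/s12c.png',cv2.resize(b[130:330,240:440],None,fx=3,fy=3))
z=np.load('pics/c12.npz');c=(z['K'],z['D'],z['R'],z['t']);im=z['im'].astype(int)
W=cloud('s',z['d'],c);W0=cloud('scene',np.load('pics/scene0.npz')['d'])
print('bolt',[ (p.round(0).tolist(),q.round(1).tolist()) for p in proj('s',[[585,78,71],[585,76.5,95]],c) for q in [np.nanmedian(W[int(p[1])-1:int(p[1])+2,int(p[0])-1:int(p[0])+2].reshape(-1,3),0)]])
# bottle neck heights along x~ trough axis
for nm,w in(('before',W0),('after',W)):
    for y in(170,230,280,330):
        m=(abs(w[...,1]-y)<8)&(abs(w[...,0]-(585-.071*(y-78)))<15)&(w[...,2]>65)
        print(nm,y,np.percentile(w[m][:,2],95).round(1) if m.sum() else None)
E
```

```text
18.7167 [ 598.  -120.3   36.9] [3.140e+00 1.000e-03 1.639e+00] [-2.7 -2.3 17.3]
18.7667 [ 598.  -120.2   36.9] [3.139e+00 1.000e-03 1.639e+00] [-1.7 -3.1 16.4]
18.8167 [ 598.  -120.2   36.9] [3.139e+00 1.000e-03 1.639e+00] [-2.4 -2.3 16.9]
bolt [([331.0, 266.0], [597.5, 84.7, 86.0]), ([331.0, 259.0], [583.7, 74.6, 95.4])]
before 170 117.4
before 230 142.8
before 280 144.8
before 330 148.0
after 170 134.7
after 230 154.0
after 280 154.4
after 330 153.5
```

View pics/c12c.png

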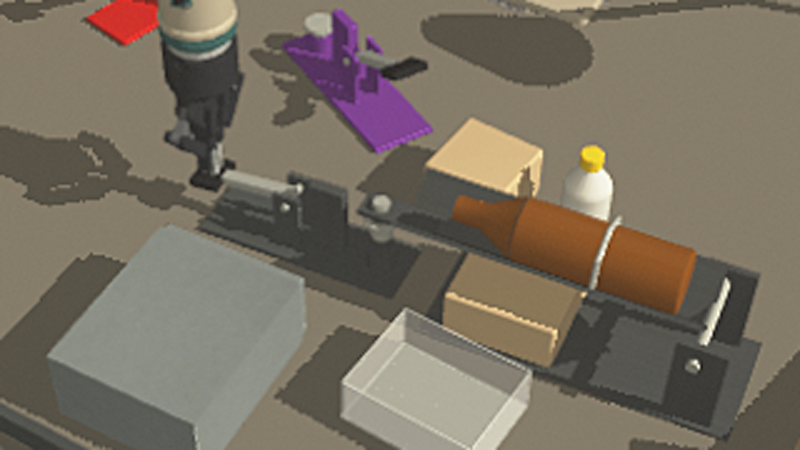

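View pics/w12.png

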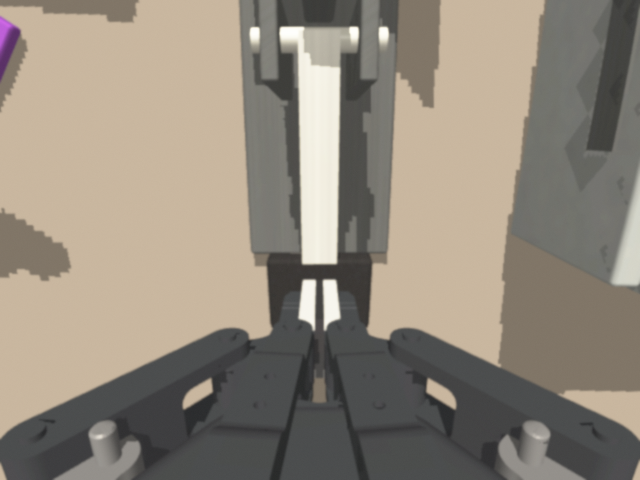

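View pics/s12c.png

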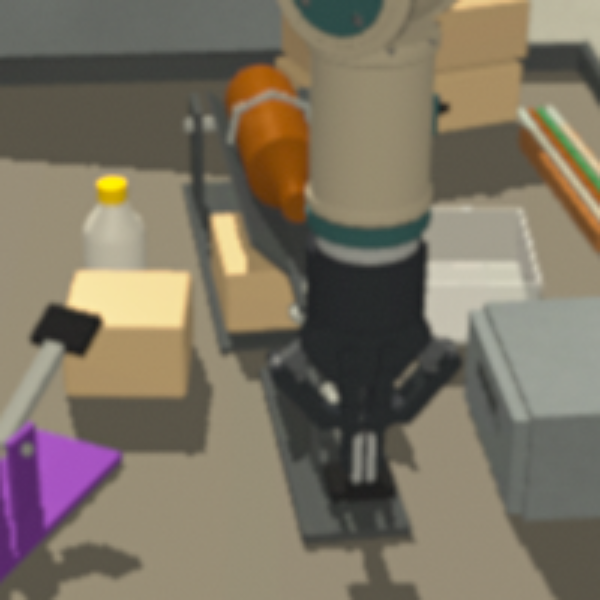

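Run:
```python
from h import *
for t,ps in(('w10',[(276,246),(373,246)]),('w12',[(251,251),(388,251)])):
    z=np.load(f'pics/{t}.npz');c=(z['K'],z['D'],z['R'],z['t'])
    a,b=[ray('w',*p,8,c) for p in ps];print(t,(a+b)/2,np.hypot(*(a-b)[:2]),np.arctan2(b[1]-a[1],b[0]-a[0]))
    k=[ray('w',*p,62,c) for p in {'w10':[(286,112),(364,112)],'w12':[(253,40),(386,40)]}[t]];print('pins',(k[0]+k[1])/2)
z=np.load('pics/c12.npz');c=(z['K'],z['D'],z['R'],z['t']);im=z['im'].astype(int)
for nm,b,h in(('saddle',(322,268,343,280),74),('bolt',(322,253,343,268),95)):
    m=np.zeros((480,640),np.uint8);m[b[1]:b[3],b[0]:b[2]]=im[b[1]:b[3],b[0]:b[2]].min(-1)>110
    k,l,st,ce=cv2.connectedComponentsWithStats(m);i=1+np.argmax(st[1:,4]);print(nm,ce[i],st[i],ray('s',*ce[i],h,c))
```

```text
w10 [ 598.95861809 -116.29247796    8.        ] 74.94823748767936 0.06904067318745706
pins [591.63616299 -21.39758905  62.        ]
w12 [ 598.12508653 -114.93601643    8.        ] 75.51379793719872 0.06650871792662429
pins [591.62991409 -21.57648008  62.        ]
saddle [328.5 270.2] [326 269   6   3  10] [602.19750623  80.11919256  74.        ]
bolt [332.31578947 260.84210526] [329 258   7   7  38] [587.24726888  82.36899437  95.        ]
```

>>> step_arm([
  [[0,0,0,0,0,0,0],[0,0,0,0,0,0,0],[0,0,0,0,0,0,0],[0,0,0,0,0,0,0],[0,0,0,0,0,0,0],[0,0,0,0,0,0,0]],
])

```text
clock: 19.37
eef_pos: [598.0, -120.3, 36.9]
tool_rot: [3.139, 0.001, 1.639]
force: [-2.6, -3.6, 16.8]
width: -0.0
```

```bash
python3 -c "
from cell import ctrl
s=ctrl.read_state();print(s['force'],s['eef_pos']);print(ctrl.finish_job())"
```

```text
[-2.57154913 -3.60363416 16.7531464 ] [ 597.99151752 -120.2503923    36.94105676]
the job is handed in; nothing more can be done
None
```

I handed the job in at about 19.4 s. The drawer is home and the jack is holding the trough level. The arm is still pressing the pump pad down with about 17 N.

- **Drawer:** I pushed it until it met a firm stop at about 24 N. Its front face then measured about 200 mm from the unit's back, which matches fully home.
- **Jack placing:** I carried the dark jack over, set it on the bench and slid it in under the tab. The saddle measured within about 1 mm of the lift point, and the jack lines up with the stand.
- **Lift:** I pressed the pad down to the stop. The bolt top rose from 71 to about 95 mm, and the bottle's top now reads 154 mm along its length, so the trough is level. The jack's pins shifted by less than 0.3 mm while pumping. The brick, squeeze bottle, tub and the two look-alikes were never touched.

**Checks that failed or disagreed:**
- **First grasp:** it slipped off the lug without moving the jack. The cameras showed the shut fingertips about 18 mm behind the reported tool point, not 8 mm ahead as stated. I used the measured offset after that.
- **Last saddle reading:** one scene-camera reading put the saddle about 17 mm off in x. Only a 10-pixel sliver of it was visible, so I discarded it. The wrist-camera measurement from the pins put the saddle at (584.7, 78.3), against a lift point of (585, 78).

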